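# Set up the tea station

## Task

Set up the tea station for the next guests: lower the aluminium drip plate over the two pins of the wooden drip tray until it rests flush all round, then lay every cork coaster that is out on the plate, flat and side by side, none propped up or hanging over the edge. Only when they are all there, press the kettle's button fully down and let go. Leave the tea caddy and the gaiwan where they stand.

Things in the scene. Friction and masses are not known exactly. Their poses are not given: they have to be found in the camera images.
- tray: Dark wooden drip tray fixed to the counter: open basin 206 mm (x) by 194 mm (y), 18 mm high, walls 12 mm; the drip plate rests on its rim. Two upright steel pins on its x axis at x = +80 and -80 mm: 10 mm diameter up to 26 mm above the counter, then tapering to 4 mm at 33 mm. Origin: centre of the underside, on the counter; z up.
- tray_pin_near (a point): Tip of the tray's pin at tray x = -80 mm, 33 mm above the tray's underside.
- tray_pin_far (a point): Tip of the tray's pin at tray x = +80 mm, 33 mm above the tray's underside.
- plate: Loose aluminium drip plate, 196 mm (x) by 184 mm (y), 6 mm thick, 0.5 kg; two 12.5 mm through-holes on its x axis at x = +80 and -80 mm (a half turn fits too). Upright handle bar mid-top: 70 mm along x, 12 mm thick along y, top 37 mm above the underside. Origin: centre of the underside; z up. Seated: underside 18 mm above the counter, top 24 mm, pins 9 mm proud of it. Dark slots are marks only.
- plate_handle_top (a point): Middle of the top of the plate's handle bar, 37 mm above the plate's underside.
- coaster0: Round cork coaster, 52 mm diameter, 8 mm thick, about 30 g, at first flat on the counter; it may be absent. All coasters are alike. Origin: centre of the underside; z is its axis.
- coaster1: Round cork coaster, 52 mm diameter, 8 mm thick, about 30 g, at first flat on the counter; it may be absent. All coasters are alike. Origin: centre of the underside; z is its axis.
- coaster2: Round cork coaster, 52 mm diameter, 8 mm thick, about 30 g, at first flat on the counter; it may be absent. All coasters are alike. Origin: centre of the underside; z is its axis.
- coaster3: Round cork coaster, 52 mm diameter, 8 mm thick, about 30 g, at first flat on the counter; it may be absent. All coasters are alike. Origin: centre of the underside; z is its axis.
- coaster4: Round cork coaster, 52 mm diameter, 8 mm thick, about 30 g, at first flat on the counter; it may be absent. All coasters are alike. Origin: centre of the underside; z is its axis.
- coaster5: Round cork coaster, 52 mm diameter, 8 mm thick, about 30 g, at first flat on the counter; it may be absent. All coasters are alike. Origin: centre of the underside; z is its axis.
- button (a joint): Travel of the kettle's round push button, 0 m out to 0.006 m fully down; a spring pushes it back up, about 5 N holds it fully down. It presses straight down.
- button_top (a point): Centre of the top face of the round button (32 mm diameter), moving down with it. It sits on a low tongue that sticks out towards the robot from the kettle base, a round black base (160 mm) fixed to the counter, with a steel kettle standing fast on it: 132 mm diameter, 138 mm high, its axis 135 mm beyond the button.
- caddy: Aluminium tea caddy, upright cylinder, 76 mm diameter, 100 mm high; not to be moved. Origin: centre of its underside.
- gaiwan: White lidded gaiwan, 96 mm diameter, 72 mm high; not to be moved. Origin: centre of its underside.
Not all that is in view belongs to the job. Leave any blue or red look-alike of the coaster2 alone.

How it is judged:
By the outcome, as a careful person would: the job done as asked, in the order asked, and still so for the second after the job is handed in, with the robot touching nothing.
Of coaster0, coaster1, coaster2, coaster3, coaster4, coaster5 only 4 to 6 are there at a start; the rules pass over those that are not, and their reading is None.
At some moment in a run one of coaster0, coaster1, coaster2, coaster3, coaster4, coaster5 may be knocked a few centimetres aside while the robot is not near it.
Once in a run the grip may slacken for a moment while it holds something.
It also fails if it takes over 210 s, if anything falls off the work surface, if the arm or the gripper's body presses on something with over 40 N, if the wrist force passes 120 N, or if a joint passes its speed limit or range.

## Robot

A 7-joint arm with a two-finger parallel gripper is mounted at the origin on the work surface. World frame = base frame: x ahead of the robot, y to its left, z up, the work surface at z = 0. Lengths are in m, angles in rad, forces in N, time in s.
With the tool pointing down it reaches from about 0.35 to 0.9 m from the base axis. Payload 7.2 kg.
Tool frame: the origin (TCP) lies at the very end of the fingers, on their centre line; the grasp point (between the pads) lies 19 mm behind it; z points along the fingers, y is the line along which they close (so a half turn about z gives the same grasp; the last joint's range is limited). The gripper opens to 85 mm and grips with 20 to 120 N. Pads are 22 mm wide; open, the fingers measure 114 mm over their backs; the gripper's body (76 mm by 85 mm) begins 54 mm behind the grasp point. The pads swing forward as they close: fully open they stand 13 mm farther back than shut.
Start: joints at [-1.186, 0.411, -0.013, 1.596, 0.006, 1.134, -0.082], TCP at [0.273, 0.562, 0.192] pointing down, gripper open.
Joint ranges: [-2.95, 2.95], [-0.29, 1.99], [-1.47, 1.44], [0.14, 2.54], [-1.03, 4.17], [0.13, 1.85], [-2.86, 2.86]. Speed limits (rad/s): [2.39, 2.39, 3.01, 3.01, 3.14, 3.14, 3.14].

## Interface

Orientations are given as a 3x3 rotation matrix whose columns are the frame's x, y, z axes.
In Python, from rig import readout, cams, hand_in gives the robot as it stands. The module is installed in compiled form; this text tells all that it offers.
- The arm moves only by the tool drive_tool, never from a script. Its arguments are lists of equal length, an entry for each row: "linear": the shift along the tool's x, y, z normalised to -1 to 1, where 1 is 5 cm, a list of three; "turn": the turn about the tool's z normalised to -1 to 1, where 1 is 0.5 rad; "jaw": the opening, from -1 (shut) to 1 (fully open). In form: {"linear": [[x, y, z], ...], "turn": [turn, ...], "jaw": [jaw, ...]}. A call has 1 to 8 rows; each row shifts and turns the commanded pose from where the row before left it, along the tool's axes as they then stand; what a row does not reach is not made up. A row lasts 1/8 s, in which the tool goes at most 62.5 mm and 10.7 degrees, less where a joint would pass 70% of its speed; a pose out of reach is approached as far as the arm can. A call with a number of a shift or a turn outside -1 to 1 is refused whole. A call with a gripper value outside its range is refused whole. The fingers move at their own pace and stop on an object; "squeeze" is the grip in N (left out, the last holds). Time passes only in rows, so rows that do not move let the fingers close. It gives the time, the measured TCP pose, the force, the opening and the grip force at its end, in the units of the state.
- readout.observe(): the state, without advancing time (a new reading comes with each control period).
- cams.get_image(name): name is "scene" or "top" or "wrist"; returns a dict with "img" (420x560x3 uint8, red, green, blue), "camera_matrix" (3x3 intrinsics, pixels), "R" (3x3) and "t" (3): a world point X has camera coordinates R X + t. Camera axes: x right, y down, z forward; pixel columns grow to the right and rows downward; lengths in m; the calibration is good to about 2 mm. A picture is of the moment at which its call begins. There is no depth.
- hand_in(): hands the job in; it is judged then, once.
The state is a dict: "time": time; "qpos": joint angles; "qd": joint speeds; "joint_efforts": joint torques, N m; "tcp_pos": TCP position; "tcp_rot": TCP orientation; "contact_force": force on the tool from outside, world axes, zero at the start; "ft_torque": the same for the moment, N m; "gripper_width": opening from 0.0 (shut) to 1.0 (fully open); "grip_force": force on a finger pad.
Only numpy, scipy, OpenCV 4.12 (cv2) and the standard library are available. Lean on these libraries where they do the work, as an engineer would, in place of code of your own. Each camera call takes 0.05 s, during which the arm holds its last target. There are 200 camera calls.

## Working session

There is one attempt and no reset: what is moved stays moved. The work goes in short steps, Python scripts to look and compute and a tool call to move; the robot and the scene stay as the last step left them, time stands still between calls to the robot, and variables do not carry over. Pictures are saved under pics/ and viewed, at most 14 in all, crops included, and the job is handed in when it is done.

Besides the shell and the picture viewer there is one more tool, called after "Request:" as name(argument=value, ...), one argument or row to a line, values as JSON. drive_tool: Moves the arm, as the interface text tells. Scaled input: -1 to 1 covers 5 cm each way for a shift and 0.5 rad each way for a turn. Its arguments: {"type":"object","properties":{"linear":{"type":"array","items":{"type":"array","items":{"type":"number"}}},"turn":{"type":"array","items":{"type":"number"}},"jaw":{"type":"array","items":{"type":"number"}},"squeeze":{"type":"number"}},"required":["linear","turn","jaw"]}

```bash
mkdir -p pics; cat > h.py <<'E'
import numpy as np, cv2, json
from rig import readout, cams, hand_in
def grab(n,save=None):
    d=cams.get_image(n)
    if save: cv2.imwrite(f'pics/{save}.png',d['img'][:,:,::-1])
    return d
def ray(d,u,v,z):
    K,R,t=np.array(d['camera_matrix']),np.array(d['R']),np.array(d['t'])
    c=-R.T@t; r=R.T@np.linalg.solve(K,[u,v,1.]); return c+r*(z-c[2])/r[2]
def proj(d,X):
    p=np.array(d['camera_matrix'])@(np.array(d['R'])@np.array(X)+np.array(d['t'])); return p[:2]/p[2]
E
python3 - <<'E'
from h import *
a=grab('top','top0');b=grab('scene','scene0')
np.set_printoptions(precision=3,suppress=True)
for d in(a,b): print(-d['R'].T@d['t'],d['R'],d['camera_matrix'])
s=readout.observe();print(s['tcp_pos'],s['tcp_rot'],s['time'],s['gripper_width'])
E
```

```text
[0.358 0.01  1.01 ] [[ 0.007 -1.     0.025]
 [-0.983 -0.012 -0.185]
 [ 0.185 -0.023 -0.982]] [[385.402   0.    280.802]
 [  0.    385.402 212.897]
 [  0.      0.      1.   ]]
[0.955 0.55  1.153] [[-0.781  0.624 -0.01 ]
 [ 0.535  0.661 -0.526]
 [-0.322 -0.416 -0.85 ]] [[418.333   0.    284.713]
 [  0.    418.333 213.763]
 [  0.      0.      1.   ]]
[0.273 0.562 0.191] [[-0.899  0.437 -0.001]
 [ 0.437  0.899 -0.001]
 [-0.    -0.001 -1.   ]] 0.1 0.9982884196247281
```

View pics/top0.png

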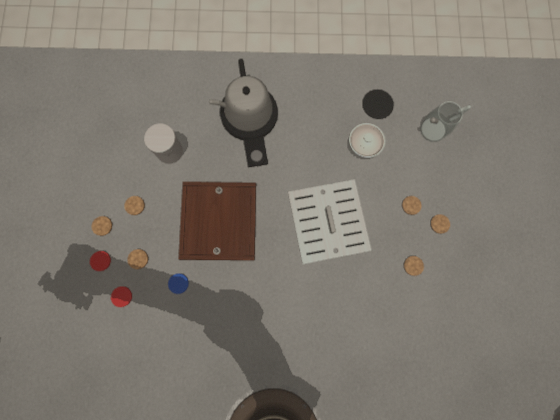

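View pics/scene0.png

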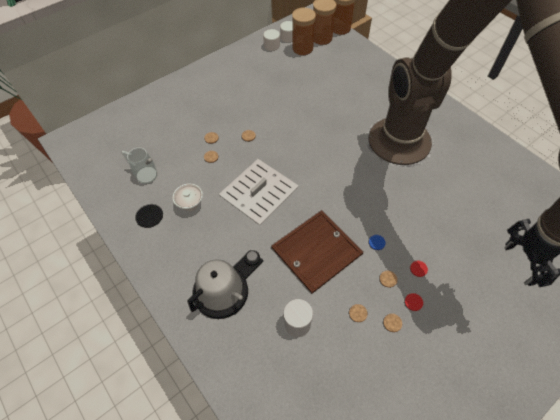

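The top view shows six cork coasters at (134,205), (102,226), (138,259), (412,205), (441,224) and (414,266). The look-alikes are red (100,261), red (121,297) and blue (179,283), plus a black disc at (378,104). The tray is at (218,221), the plate at (330,221) and the button at (256,156). The cork-coloured ones fit the description.

```bash
cat >> h.py <<'E'
def blobs(d,lo,hi,amin=60,z=.008):
    m=cv2.inRange(cv2.cvtColor(d['img'],cv2.COLOR_RGB2HSV),np.array(lo),np.array(hi))
    m=cv2.morphologyEx(m,cv2.MORPH_CLOSE,np.ones((3,3)))
    out=[]
    for c in cv2.findContours(m,cv2.RETR_EXTERNAL,cv2.CHAIN_APPROX_NONE)[0]:
        if cv2.contourArea(c)>amin:
            M=cv2.moments(c);u,v=M['m10']/M['m00'],M['m01']/M['m00']
            out.append((round(u,1),round(v,1),cv2.contourArea(c),c))
    return out
CORK=((8,90,70),(22,255,255))
E
python3 - <<'E'
from h import *
np.set_printoptions(precision=4,suppress=True)
for n in('top','scene'):
    d=grab(n); print(n)
    for u,v,a,c in blobs(d,*CORK): print('cork',u,v,a,ray(d,u,v,.006)[:2])
    # white plate
    g=cv2.cvtColor(d['img'],cv2.COLOR_RGB2HSV)
    m=((g[:,:,2]>175)&(g[:,:,1]<40)).astype(np.uint8)*255
    m=cv2.morphologyEx(m,cv2.MORPH_CLOSE,np.ones((9,9)))
    for c in cv2.findContours(m,cv2.RETR_EXTERNAL,cv2.CHAIN_APPROX_NONE)[0]:
        if 3000<cv2.contourArea(c)<9000:
            print('plate',cv2.contourArea(c)); bp=cv2.boxPoints(cv2.minAreaRect(c)); W=np.array([ray(d,*p,.006)[:2] for p in c[:,0].astype(float)],np.float32)
            print(cv2.minAreaRect(W), cv2.boxPoints(cv2.minAreaRect(W)))
    x=(190,165,200,120) if n=='top' else (210,140,160,180)
d=grab('top');cv2.imwrite('pics/cropA.png',cv2.resize(d['img'][135:275,170:380,::-1],None,fx=3.8,fy=3.8,interpolation=cv2.INTER_CUBIC))
d=grab('scene');cv2.imwrite('pics/cropB.png',cv2.resize(d['img'][145:300,205:375,::-1],None,fx=3.8,fy=3.8,interpolation=cv2.INTER_CUBIC))
E
```

```text
top
cork 413.3 265.3 270.0 [ 0.4126 -0.36  ]
cork 137.4 258.7 285.5 [0.4234 0.3543]
cork 101.5 225.5 279.0 [0.5085 0.4534]
cork 439.8 223.6 253.0 [ 0.5235 -0.4374]
cork 411.4 204.9 243.5 [ 0.5735 -0.364 ]
cork 134.2 205.1 265.0 [0.5638 0.3732]
cork 217.5 221.0 5585.5 [0.5238 0.1529]
scene
cork 392.4 322.6 230.5 [0.5092 0.4532]
cork 357.8 313.0 217.0 [0.5648 0.3735]
cork 388.0 278.5 195.0 [0.4236 0.3538]
cork 316.8 250.2 3699.5 [0.5253 0.1525]
cork 210.8 156.3 106.0 [ 0.5738 -0.3625]
cork 211.0 137.5 93.0 [ 0.5246 -0.436 ]
cork 248.1 135.3 95.0 [ 0.4133 -0.3592]
cork 22.8 120.5 1040.5 [ 1.0299 -0.9567]
cork 321.2 19.9 3326.5 [-0.2514 -0.7127]
plate 8066.0
((-0.5200985670089722, 0.019448012113571167), (0.8875880241394043, 0.37929749488830566), 48.31012725830078) [[-0.9569 -0.1858]
 [-0.6736 -0.4381]
 [-0.0833  0.2247]
 [-0.3666  0.477 ]]
plate 3092.0
((-0.5241270661354065, -0.41908422112464905), (0.4214724004268646, 0.3855777084827423), 49.469730377197266) [[-0.8076 -0.454 ]
 [-0.5145 -0.7045]
 [-0.2406 -0.3842]
 [-0.5337 -0.1336]]
```

View pics/cropA.png

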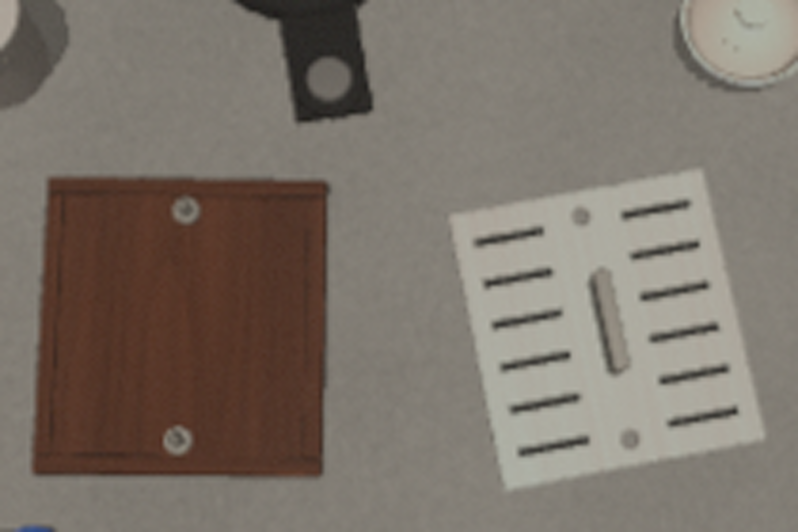

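View pics/cropB.png

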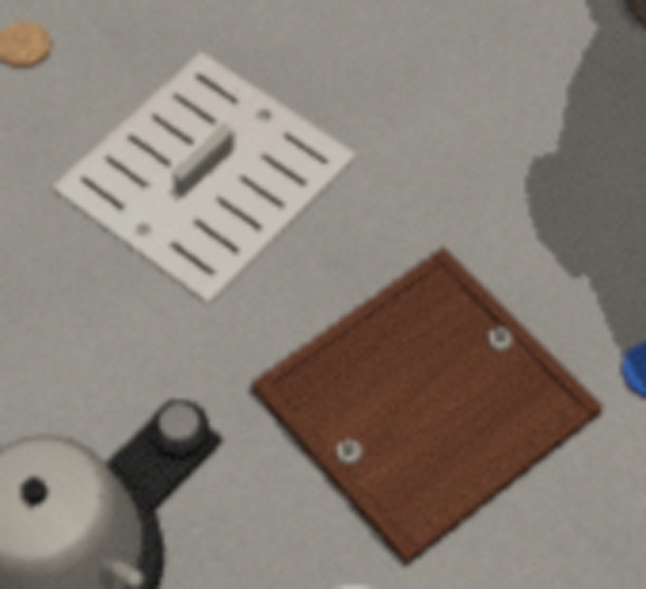

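Crop A shows pin tips at (186,210) and (178,440), holes at (581,216) and (630,439), and the button at (328,78). Crop B shows the pins at (349,450) and (500,338), and the holes at (143,229) and (264,115).

```bash
python3 - <<'E'
from h import *
np.set_printoptions(precision=4,suppress=True)
t=grab('top');s=grab('scene')
A=lambda x,y:((x+.5)/3.8-.5+170,(y+.5)/3.8-.5+135)
B=lambda x,y:((x+.5)/3.8-.5+205,(y+.5)/3.8-.5+145)
def tri(p,q):
    P=[np.array(d['camera_matrix'])@np.c_[d['R'],d['t']] for d in(t,s)]
    X=cv2.triangulatePoints(P[0],P[1],np.array(p,float),np.array(q,float))[:,0];return X[:3]/X[3]
for n,a,b,z in [('pinfar',(186,209),(349,448),.033),('pinnear',(177,439),(500,337),.033),('holefar',(581,216),(143,229),.006),('holenear',(630,439),(264,115),.006),('button',(328,78),(182,418),.03)]:
    print(n,ray(t,*A(*a),z)[:2],ray(s,*B(*b),z)[:2],tri(A(*a),B(*b)))
# plate by top mask: bright pixels region
g=t['img'].mean(2);m=np.zeros(g.shape,np.uint8);m[175:270,282:378]=(g[175:270,282:378]>150)*255
m=cv2.morphologyEx(m,cv2.MORPH_CLOSE,np.ones((9,9)))
c=max(cv2.findContours(m,0,1)[0],key=cv2.contourArea)
print('plate',cv2.minAreaRect(np.array([ray(t,*p,.006)[:2] for p in c[:,0]],np.float32)))
for d in(t,s):
    c=[b[3] for b in blobs(d,*CORK) if 3500<b[2]<6000 and b[0]<330 and b[1]>150][0]
    print('tray',cv2.minAreaRect(np.array([ray(d,*p,.018)[:2] for p in c[:,0]],np.float32)))
E
```

```text
pinfar [0.602  0.1494] [0.6083 0.1549] [0.6048 0.1509 0.0217]
pinnear [0.4448 0.1495] [0.4515 0.1555] [0.4459 0.1512 0.0206]
holefar [ 0.6074 -0.1252] [ 0.6065 -0.1257] [ 0.607  -0.1249  0.0074]
holenear [ 0.4501 -0.1569] [ 0.4503 -0.1568] [ 0.4502 -0.157   0.0056]
button [0.6984 0.0543] [0.6929 0.0517] [0.6951 0.0546 0.0377]
plate ((0.5290036201477051, -0.1410944163799286), (0.19609946012496948, 0.18390344083309174), 11.329073905944824)
tray ((0.5248333811759949, 0.15082108974456787), (0.20346730947494507, 0.19198133051395416), 0.20127220451831818)
tray ((0.5267329812049866, 0.1535331904888153), (0.19274082779884338, 0.20299884676933289), 89.8561782836914)
```

Request:
drive_tool(
  linear=[
    [0,0,0],
    [0,0,0],
    [0,0,0],
    [0,0,0],
    [-0.15,-0.987,0],
    [-0.15,-0.987,0],
    [-0.15,-0.987,0],
    [-0.15,-0.987,0],
  ],
  turn=[-0.326,-0.326,-0.326,-0.326,0,0,0,0],
  jaw=[1,1,1,1,1,1,1,1],
  squeeze=60,
)

```text
time: 1.4
tcp_pos: [0.3424, 0.3729, 0.1923]
tcp_rot: [[-0.98, -0.198, 0.0], [-0.198, 0.98, 0.0], [-0.0, 0.0, -1.0]]
contact_force: [0.6, 0.0, 1.8]
gripper_width: 0.998
grip_force: 0.0
```

Request:
drive_tool(
  linear=[
    [-0.15,-0.987,0],
    [-0.15,-0.987,0],
    [-0.15,-0.987,0],
    [-0.15,-0.987,0],
    [-0.15,-0.987,0],
    [-0.15,-0.987,0],
    [-0.15,-0.987,0],
    [-0.15,-0.987,0],
  ],
  turn=[0,0,0,0,0,0,0,0],
  jaw=[1,1,1,1,1,1,1,1],
)

```text
time: 2.4
tcp_pos: [0.4794, -0.0022, 0.1925]
tcp_rot: [[-0.98, -0.198, 0.001], [-0.198, 0.98, 0.0], [-0.001, 0.0, -1.0]]
contact_force: [0.3, 0.2, 0.1]
gripper_width: 1.004
grip_force: 0.0
```

Request:
drive_tool(
  linear=[
    [-0.15,-0.987,0],
    [-0.15,-0.987,0],
    [-0.15,-0.987,0],
    [0,0,0],
    [0,0,0],
  ],
  turn=[0,0,0,0,0],
  jaw=[1,1,1,1,1],
)

```text
time: 3.02
tcp_pos: [0.53, -0.1408, 0.1918]
tcp_rot: [[-0.98, -0.198, -0.001], [-0.198, 0.98, 0.001], [0.0, 0.001, -1.0]]
contact_force: [-0.6, 0.8, -0.5]
gripper_width: 1.002
grip_force: 0.0
```

Request:
drive_tool(
  linear=[
    [0,0,0.9],
    [0,0,0.9],
    [0,0,0],
  ],
  turn=[0,0,0],
  jaw=[1,1,1],
)

```text
time: 3.4
tcp_pos: [0.5277, -0.139, 0.0997]
tcp_rot: [[-0.98, -0.2, -0.006], [-0.2, 0.98, 0.002], [0.006, 0.003, -1.0]]
contact_force: [0.4, -0.1, 0.8]
gripper_width: 0.999
grip_force: 0.0
```

```bash
python3 - <<'E'
from h import *
np.set_printoptions(precision=4,suppress=True)
d=grab('wrist','w0');s=readout.observe();print(s['qpos'],-d['R'].T@d['t'],d['R'])
for X in [(.529,-.141,.037),(.607,-.125,.006),(.450,-.157,.006)]:print(proj(d,X))
E
```

```text
[-0.0638  0.3862  0.2988  1.8978 -0.1446  0.8809  2.0787] [ 0.4573 -0.1538  0.2818] [[-0.1992  0.98    0.0015]
 [ 0.9407  0.1908  0.2806]
 [ 0.2747  0.0573 -0.9598]]
[276.797  207.5615]
[277.3788 282.7939]
[276.884  95.12 ]
```

View pics/w0.png

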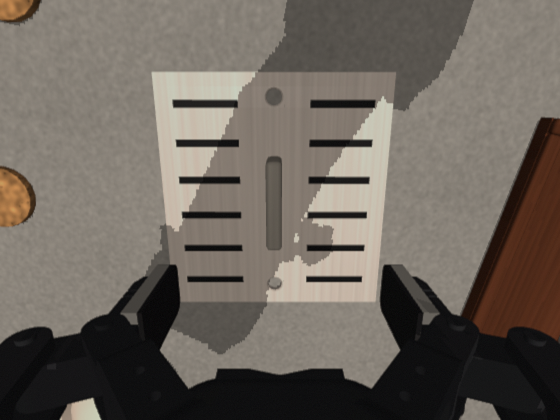

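The wrist view shows holes at (274,96) and (275,283), with the handle at x≈273. The fingers are about 2 mm to the right of it.

Request:
drive_tool(
  linear=[
    [0,-0.04,0.4],
    [0,0,0.6],
    [0,0,0.5],
    [0,0,0.25],
    [0,0,0],
    [0,0,0],
  ],
  turn=[0,0,0,0,0,0],
  jaw=[1,1,1,1,1,1],
)

```text
time: 4.2
tcp_pos: [0.5317, -0.1434, 0.016]
tcp_rot: [[-0.98, -0.198, 0.002], [-0.198, 0.98, -0.0], [-0.002, -0.001, -1.0]]
contact_force: [0.8, 0.6, -0.2]
gripper_width: 1.002
grip_force: 0.0
```

Request:
drive_tool(
  linear=[
    [0,0,0],
    [0,0,0],
    [0,0,0],
    [0,0,0],
    [0,0,0],
    [0,0,0],
    [0,0,0],
    [0,0,0],
  ],
  turn=[0,0,0,0,0,0,0,0],
  jaw=[-1,-1,-1,-1,-1,-1,-1,-1],
  squeeze=80,
)

```text
time: 5.2
tcp_pos: [0.5306, -0.1433, 0.0146]
tcp_rot: [[-0.98, -0.198, -0.0], [-0.198, 0.98, 0.0], [0.0, 0.0, -1.0]]
contact_force: [0.4, -0.3, 0.5]
gripper_width: 0.001
grip_force: 0.0
```

```bash
python3 - <<'E'
from h import *
np.set_printoptions(precision=4,suppress=True)
d=grab('wrist');e=grab('top');f=grab('scene');s=readout.observe();print(s['tcp_pos'],s['gripper_width'],s['grip_force'])
im=np.hstack([cv2.resize(d['img'],(400,300)),cv2.resize(f['img'][130:250,190:350],(400,300))])
cv2.imwrite('pics/w1.png',im[:,:,::-1])
E
```

```text
[ 0.5306 -0.1433  0.0146] 0.0028123324298875547 0.0
```

View pics/w1.png

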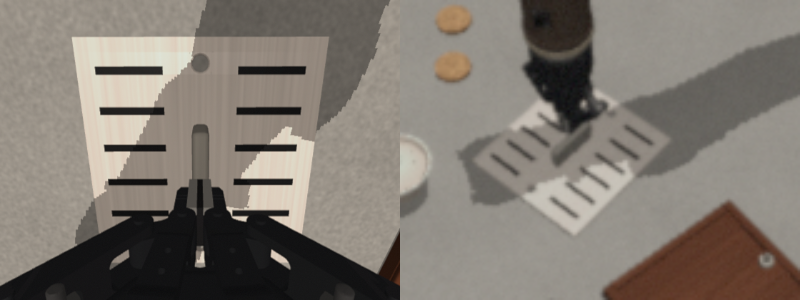

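```bash
python3 - <<'E'
from h import *
d=grab('wrist');print([proj(d,p).round() for p in [(.5306,-.1433,.0146),(.5306,-.1433,.0336),(.4963,-.1481,.037),(.5617,-.134,.037)]])
cv2.imwrite('pics/w2.png',cv2.resize(d['img'][160:390,190:380],None,fx=2.6,fy=2.6)[:,:,::-1])
E
```

```text
[array([280., 237.]), array([280., 251.]), array([284., 187.]), array([286., 310.])]
```

View pics/w2.png

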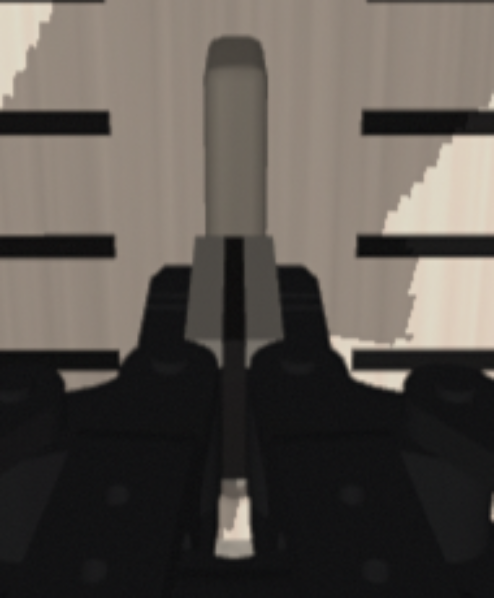

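```bash
python3 - <<'E'
from h import *
np.set_printoptions(precision=4,suppress=True)
d=cams.get_image('wrist');f=d['camera_matrix'][0][0];s=readout.observe();R,t=d['R'],d['t']
print(f,s['tcp_pos'],-R.T@t, 'open depth',f*.085/203)
T=np.array(s['tcp_pos']);Q=np.array(s['tcp_rot'])
for back in(0,.013,.019,.04): print(back,[ (R@(T+Q@[dx,0,-back])+t,proj(d,T+Q@[dx,0,-back])) for dx in(.011,0)])
e=grab('scene');print([proj(e,T-[0,0,-b]) for b in(0,.03,.06)],proj(e,[.529,-.141,.037]))
cv2.imwrite('pics/s2.png',cv2.resize(e['img'][130:230,190:320],None,fx=6,fy=6,interpolation=2)[:,:,::-1])
E
```

```text
342.8793502503742 [ 0.5306 -0.1433  0.0146] [ 0.459  -0.1577  0.1963] open depth 0.1435701712871025
0 [(array([0.0002, 0.0074, 0.1919]), array([280.0238, 219.1193])), (array([0.0003, 0.0179, 0.195 ]), array([280.0368, 237.4341]))]
0.013 [(array([0.0002, 0.0111, 0.1794]), array([280.0222, 227.1462])), (array([0.0002, 0.0217, 0.1826]), array([280.0361, 246.5721]))]
0.019 [(array([0.0002, 0.0128, 0.1737]), array([280.0214, 231.2392])), (array([0.0002, 0.0234, 0.1768]), array([280.0358, 251.2238]))]
0.04 [(array([0.0002, 0.0189, 0.1536]), array([280.0181, 247.9781])), (array([0.0002, 0.0294, 0.1567]), array([280.0344, 270.1924]))]
[array([257.4918, 188.027 ]), array([256.8952, 182.7182]), array([256.2759, 177.2078])] [257.8524 184.258 ]
```

View pics/s2.png

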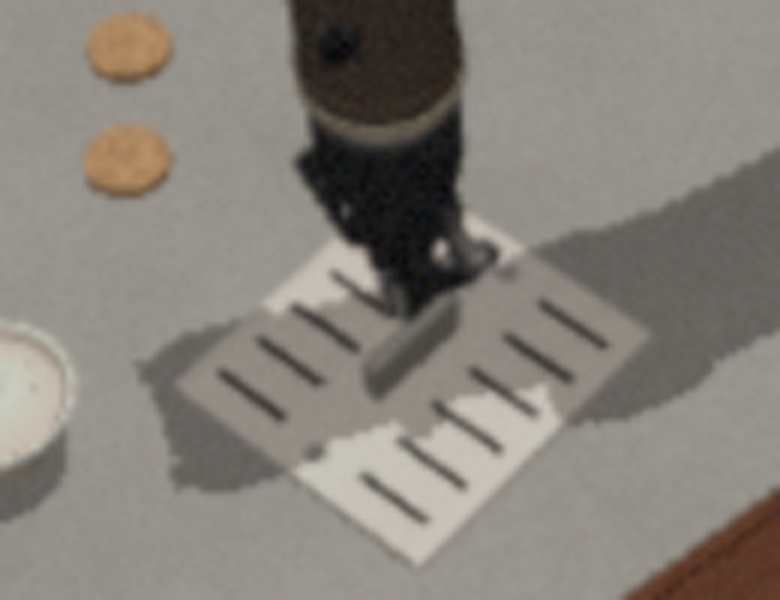

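The fingers shut fully above the bar. In both views (tips at crop (400,310) in the scene and row 250 in the wrist view) the real fingertips sit about 40 mm higher than the reported TCP. I'll reopen and go lower, watching the force.

Request:
drive_tool(
  linear=[
    [0,0,0],
    [0,0,0],
    [0,0,0],
    [0,0,0],
    [0,0,0.1],
    [0,0,0.1],
    [0,0,0.1],
  ],
  turn=[0,0,0,0,0,0,0],
  jaw=[0.2,0.2,0.2,0.2,0.2,0.2,0.2],
)

```text
time: 6.38
tcp_pos: [0.5304, -0.1432, -0.0009]
tcp_rot: [[-0.98, -0.198, -0.0], [-0.198, 0.98, 0.0], [0.0, 0.0, -1.0]]
contact_force: [-0.5, 0.0, -1.7]
gripper_width: 0.598
grip_force: 0.0
```

Request:
drive_tool(
  linear=[
    [0,0,0.1],
    [0,0,0.1],
    [0,0,0],
  ],
  turn=[0,0,0],
  jaw=[0.2,0.2,0.2],
)

```text
time: 6.75
tcp_pos: [0.5302, -0.1432, -0.0109]
tcp_rot: [[-0.98, -0.198, -0.001], [-0.198, 0.98, 0.0], [0.001, 0.0, -1.0]]
contact_force: [-0.1, 0.1, -0.6]
gripper_width: 0.601
grip_force: 0.0
```

```bash
python3 - <<'E'
from h import *
d=grab('wrist');f=grab('scene')
cv2.imwrite('pics/w3.png',np.hstack([cv2.resize(d['img'],(400,300)),cv2.resize(f['img'][130:230,190:320],(400,300),interpolation=2)])[:,:,::-1])
E
```

```text
(no output)
```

View pics/w3.png

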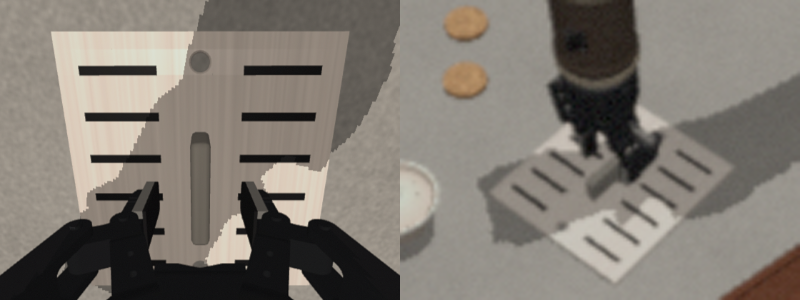

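The wrist view shows the fingers straddling the bar. The TCP reads −11 mm with no contact, so the offset is real. Going a bit lower, then closing.

Request:
drive_tool(
  linear=[
    [0,0,0.1],
    [0,0,0.1],
    [0,0,0.1],
    [0,0,0],
    [0,0,0],
  ],
  turn=[0,0,0,0,0],
  jaw=[0.2,0.2,0.2,0.2,0.2],
)

```text
time: 7.48
tcp_pos: [0.5306, -0.1433, -0.0255]
tcp_rot: [[-0.98, -0.198, -0.0], [-0.198, 0.98, 0.0], [0.0, 0.0, -1.0]]
contact_force: [1.1, 0.3, 1.0]
gripper_width: 0.601
grip_force: 0.0
```

Request:
drive_tool(
  linear=[
    [0,0,0],
    [0,0,0],
    [0,0,0],
    [0,0,0],
    [0,0,0],
    [0,0,0],
  ],
  turn=[0,0,0,0,0,0],
  jaw=[-1,-1,-1,-1,-1,-1],
  squeeze=80,
)

```text
time: 8.22
tcp_pos: [0.5307, -0.1432, -0.0251]
tcp_rot: [[-0.98, -0.198, 0.0], [-0.198, 0.98, 0.0], [-0.0, 0.0, -1.0]]
contact_force: [-1.4, 1.1, 5.4]
gripper_width: 0.117
grip_force: 79.2
```

Request:
drive_tool(
  linear=[
    [0,0,-0.1],
    [0,0,-0.2],
    [0,0,-0.4],
    [0,0,-0.4],
    [0,0,0],
    [0,0,0],
  ],
  turn=[0,0,0,0,0,0],
  jaw=[-1,-1,-1,-1,-1,-1],
  squeeze=115,
)

```text
time: 8.98
tcp_pos: [0.5301, -0.143, 0.029]
tcp_rot: [[-0.98, -0.198, -0.001], [-0.198, 0.98, 0.0], [0.001, 0.0, -1.0]]
contact_force: [-0.9, 0.6, -6.2]
gripper_width: 0.116
grip_force: 112.7
```

```bash
cat > pl.py <<'E'
from h import *
np.set_printoptions(precision=4,suppress=True)
def edges(d,Q,T,h):
    """plate outline seen in wrist view -> tool frame at plate-top depth h behind... (tool z coordinate)"""
    z=T[2]-h
    g=cv2.GaussianBlur(d['img'],(3,3),0).mean(2)
    c=cv2.HoughCircles(g[40:140,200:360].astype(np.uint8),cv2.HOUGH_GRADIENT,1,50,param1=60,param2=12,minRadius=5,maxRadius=16)
    if c is None: return None
    u,v,r=c[0][0]; u+=200;v+=40
    return (u,v,r),Q.T@(ray(d,u,v,z)-T)
E
python3 - <<'E'
from pl import *
d=grab('wrist','w4');s=readout.observe();T,Q=np.array(s['tcp_pos']),np.array(s['tcp_rot'])
print(T,s['grip_force'],s['gripper_width'],s['contact_force'])
print(edges(d,Q,T,T[2]-(T[2]+.0251+.006)))
t=grab('top','t4')
g=t['img'].mean(2);m=np.zeros(g.shape,np.uint8);m[165:290,275:385]=(g[165:290,275:385]>150)*255
E
```

```text
[ 0.5298 -0.143   0.0287] 112.71089315414429 0.11625149465605494 [-0.1027 -0.7914 -6.177 ]
((np.float32(279.5), np.float32(84.5), np.float32(15.4)), array([ 0.0804, -0.0002, -0.031 ]))
```

View pics/w4.png

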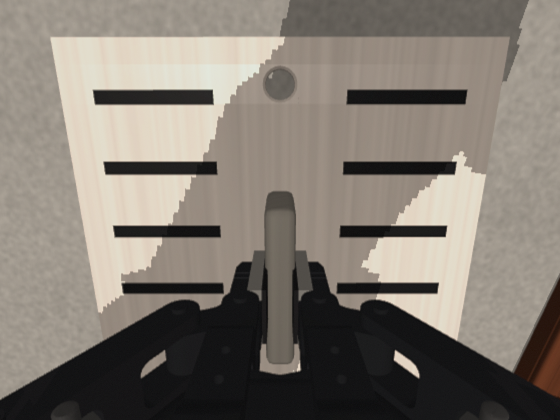

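The wrist view shows the plate hanging level and centred, with the near hole at (279.5,84.5), which is 80 mm from the tool axis. Carrying it to the tray.

Request:
drive_tool(
  linear=[
    [0,0,0],
    [0,0,0],
    [0.08,0.7,0],
    [0,0.8,0],
    [0,0.8,0],
    [0,0.8,0],
    [0,0.8,0],
    [0,0.8,0],
  ],
  turn=[0.2,0.2,0,0,0,0,0,0],
  jaw=[-1,-1,-1,-1,-1,-1,-1,-1],
)

```text
time: 10.07
tcp_pos: [0.5262, 0.0928, 0.0289]
tcp_rot: [[-1.0, 0.001, -0.001], [0.001, 1.0, -0.0], [0.001, -0.0, -1.0]]
contact_force: [0.5, -0.1, -5.5]
gripper_width: 0.111
grip_force: 112.8
```

Request:
drive_tool(
  linear=[
    [0,0.7,0],
    [0,0.49,0],
    [0,0,0],
    [0,0,0],
    [0,0,0],
  ],
  turn=[0,0,0,0,0],
  jaw=[-1,-1,-1,-1,-1],
)

```text
time: 10.7
tcp_pos: [0.5267, 0.1499, 0.0293]
tcp_rot: [[-1.0, 0.002, -0.0], [0.002, 1.0, -0.001], [0.0, -0.001, -1.0]]
contact_force: [-0.2, 0.2, -5.5]
gripper_width: 0.112
grip_force: 113.0
```

```bash
python3 - <<'E'
from pl import *
d=grab('wrist');s=readout.observe();T,Q=np.array(s['tcp_pos']),np.array(s['tcp_rot'])
print(T,Q,s['grip_force'],s['gripper_width'])
print(edges(d,Q,T,-.031))
t=grab('scene')
cv2.imwrite('pics/w5.png',np.hstack([cv2.resize(d['img'],(400,300)),cv2.resize(t['img'][180:310,245:405],(400,300),interpolation=2)])[:,:,::-1])
E
```

```text
[0.5268 0.15   0.0294] [[-1.      0.0024 -0.0003]
 [ 0.0024  1.     -0.0005]
 [ 0.0003 -0.0005 -1.    ]] 112.9815137386322 0.11311722170844932
((np.float32(278.5), np.float32(83.5), np.float32(15.4)), array([ 0.081 , -0.0007, -0.031 ]))
```

View pics/w5.png

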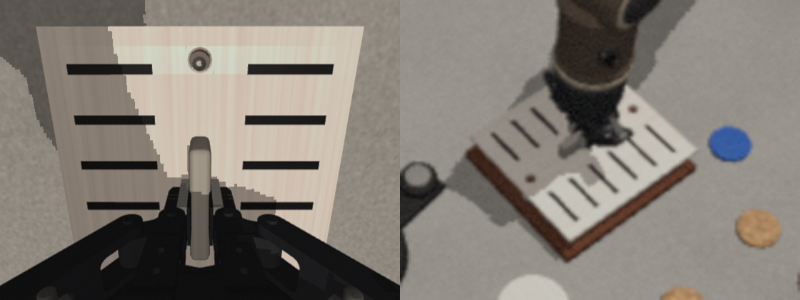

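The wrist view shows the pin tip bright inside the near hole at about (199,63) in the half, i.e. (279,88) full size. I'll ray-cast it.

```bash
python3 - <<'E'
from pl import *
d=grab('wrist');s=readout.observe();T=np.array(s['tcp_pos'])
g=d['img'].mean(2)[72:100,264:294];print(g[::2,::2].astype(int))
for uv in [(278,86),(279,88)]: print(uv,ray(d,*uv,.033),ray(d,*uv,.030))
print('hole',ray(d,278.5,83.5,T[2]+.031),T)
E
```

```text
[[204 186 137 109  71  82  96  99  93  81  59  55  69 132 156]
 [201 145 113  95 105 105 105 105 104 104 104  88  38  74 121]
 [160 131  91 103 102 102 102 102 102 101 101 101  90  41  76]
 [150 112 102 102 103 102  93  87  97 100 102 100 102  90  54]
 [146  93 103 104  94  76  67  66  66  69  99 102 102 102  88]
 [146 103 106  94  70  70  70  71  70  64  66 100 102 102 100]
 [149 100 102  71  70  71  91  94  81  64  60  69 100 100  99]
 [151 102 100  66  67 106 165 102  99  65  59  58  96  98  97]
 [153 101  87  70  68 142 166 103 103  66  58  55  95  99  96]
 [161 122  93  66  64 103 165 164 163  75  55  53  97 100 101]
 [178 155 104  64  66  68 101 118  93  67  55  56  99 100 104]
 [201 166 145  94  59  63  56  54  61  61  51  87 101 104 148]
 [203 195 166 138  82  56  54  55  56  53  79 103 114 156 179]
 [201 202 192 170 170 115  83  59  73  94 110 137 149 179 204]]
(278, 86) [0.4457 0.1494 0.033 ] [0.4456 0.1494 0.03  ]
(279, 88) [0.4466 0.1499 0.033 ] [0.4465 0.1499 0.03  ]
hole [0.446  0.1498 0.0606] [0.5269 0.1504 0.0296]
```

Request:
drive_tool(
  linear=[
    [0,0,0.2],
    [0,0,0.15],
    [0,0,0.1],
    [0,0,0.06],
    [0,0,0.06],
    [0,0,0],
  ],
  turn=[0,0,0,0,0,0],
  jaw=[-1,-1,-1,-1,-1,-1],
)

```text
time: 11.6
tcp_pos: [0.5269, 0.151, 0.001]
tcp_rot: [[-1.0, 0.001, -0.0], [0.001, 1.0, -0.0], [0.0, -0.0, -1.0]]
contact_force: [0.5, -1.3, -6.3]
gripper_width: 0.11
grip_force: 112.9
```

Request:
drive_tool(
  linear=[
    [0,0,0.04],
    [0,0,0.04],
    [0,0,0],
  ],
  turn=[0,0,0],
  jaw=[-1,-1,-1],
)

```text
time: 11.98
tcp_pos: [0.527, 0.151, -0.003]
tcp_rot: [[-1.0, 0.001, 0.0], [0.001, 1.0, -0.0], [-0.0, -0.0, -1.0]]
contact_force: [0.5, -2.1, -6.0]
gripper_width: 0.115
grip_force: 113.0
```

Request:
drive_tool(
  linear=[
    [0,-0.02,0],
    [0,0,0.03],
    [0,0,0.03],
    [0,0,0.02],
    [0,0,0],
  ],
  turn=[0,0,0,0,0],
  jaw=[-1,-1,-1,-1,-1],
)

```text
time: 12.6
tcp_pos: [0.5268, 0.1504, -0.0069]
tcp_rot: [[-1.0, 0.001, -0.0], [0.001, 1.0, 0.0], [0.0, 0.0, -1.0]]
contact_force: [-0.6, -0.3, -5.9]
gripper_width: 0.113
grip_force: 113.4
```

Request:
drive_tool(
  linear=[
    [0,0,0.02],
    [0,0,0.01],
    [0,0,0],
  ],
  turn=[0,0,0],
  jaw=[-1,-1,-1],
)

```text
time: 12.98
tcp_pos: [0.5268, 0.1504, -0.007]
tcp_rot: [[-1.0, 0.001, 0.0], [0.001, 1.0, 0.001], [-0.0, 0.001, -1.0]]
contact_force: [-6.3, -1.8, 13.2]
gripper_width: 0.115
grip_force: 115.9
```

Force rose at the expected height, so the plate is seated. Releasing and heading for the first coaster.

Request:
drive_tool(
  linear=[
    [0,0,-0.01],
    [0,0,0],
    [0,0,0],
    [0,0,-0.4],
    [0,0,-0.8],
    [0,0.8,-0.4],
    [0,0.8,0],
    [0,0.8,0],
  ],
  turn=[0,0,0,0,0,0,0,0],
  jaw=[0.0,0.0,0.0,0.1,0.2,0.6,0.6,0.6],
)

```text
time: 13.98
tcp_pos: [0.5272, 0.2716, 0.0726]
tcp_rot: [[-1.0, 0.001, 0.001], [0.001, 1.0, 0.001], [-0.001, 0.001, -1.0]]
contact_force: [0.7, -0.7, 0.3]
gripper_width: 0.799
grip_force: 0.0
```

Request:
drive_tool(
  linear=[
    [0.69,0.8,0],
    [0.69,0.8,0],
    [0.68,0.07,0],
    [0,0,0],
    [0,0,0],
  ],
  turn=[0,0,0,0,0],
  jaw=[0.6,0.6,0.6,0.6,0.6],
)

```text
time: 14.6
tcp_pos: [0.4249, 0.3537, 0.0723]
tcp_rot: [[-1.0, 0.001, 0.001], [0.001, 1.0, 0.0], [-0.001, 0.0, -1.0]]
contact_force: [0.2, -0.1, 0.8]
gripper_width: 0.803
grip_force: 0.0
```

```bash
cat > loc.py <<'E'
from h import *
np.set_printoptions(precision=4,suppress=True)
s=readout.observe();print(s['time'],np.array(s['tcp_pos']),s['gripper_width'])
for n in('top','scene'):
    d=grab(n)
    for u,v,a,c in blobs(d,*CORK,amin=50):
        p=ray(d,u,v,.006)
        if a<600 and .3<p[0]<.75 and abs(p[1])<.6: print(n,u,v,a,p[:2],ray(d,u,v,.031)[:2])
E
python3 - <<'E'
from loc import *
d=grab('wrist');e=grab('scene')
for u,v,a,c in blobs(d,*CORK,amin=300):print('w',u,v,a,ray(d,u,v,.006)[:2])
cv2.imwrite('pics/w6.png',np.hstack([cv2.resize(d['img'],(400,300)),cv2.resize(e['img'][180:310,245:405],(400,300),interpolation=2)])[:,:,::-1])
E
```

```text
14.6 [0.4249 0.3537 0.0723] 0.8032079485980207
top 413.4 265.3 271.0 [ 0.4126 -0.3602] [ 0.4113 -0.351 ]
top 138.8 261.6 158.5 [0.416  0.3501] [0.4145 0.3417]
top 102.1 224.5 245.5 [0.5112 0.4521] [0.5074 0.4411]
top 439.8 223.6 253.0 [ 0.5235 -0.4374] [ 0.5194 -0.4263]
top 411.3 204.9 246.5 [ 0.5735 -0.3637] [ 0.5681 -0.3544]
top 134.1 205.1 264.0 [0.5638 0.3735] [0.5587 0.3644]
scene 392.4 322.6 230.5 [0.5092 0.4532] [0.5189 0.4553]
scene 357.8 312.8 221.0 [0.5644 0.3731] [0.5729 0.3769]
scene 388.0 278.6 192.0 [0.4238 0.354 ] [0.4354 0.3583]
scene 210.7 156.2 104.0 [ 0.5738 -0.3631] [ 0.5821 -0.3432]
scene 211.1 137.5 94.0 [ 0.5243 -0.4358] [ 0.5337 -0.4143]
scene 248.1 135.4 93.0 [ 0.4136 -0.3588] [ 0.4254 -0.339 ]
w 300.4 352.4 1972.0 [0.559  0.3704]
w 416.8 288.5 546.0 [0.497  0.4642]
w 278.7 202.3 3462.5 [0.4237 0.3522]
```

View pics/w6.png

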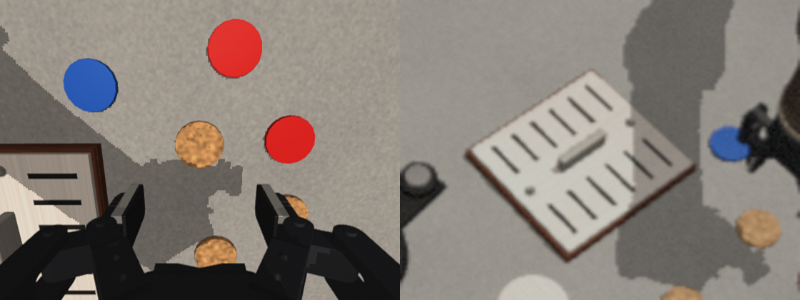

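The wrist view shows the cork coaster centred at (199,145) in the half (full (278.7,202)), clearly cork and not the red (235,48)/(290,140) or blue (90,85) discs. The scene half shows the plate flush on the rim with both pins through.

Request:
drive_tool(
  linear=[
    [0.02,-0.01,0.9],
    [0,0,0.8],
    [0,0,0.36],
    [0,0,0],
    [0,0,0.04],
    [0,0,0],
  ],
  turn=[0,0,0,0,0,0],
  jaw=[0.5,0.5,0.5,0.5,0.5,0.5],
  squeeze=30,
)

```text
time: 15.55
tcp_pos: [0.4238, 0.354, -0.0317]
tcp_rot: [[-1.0, 0.001, 0.001], [0.001, 1.0, 0.002], [-0.001, 0.002, -1.0]]
contact_force: [-0.6, 0.5, -0.5]
gripper_width: 0.753
grip_force: 0.0
```

Request:
drive_tool(
  linear=[
    [0,0,0.04],
    [0,0,0.04],
    [0,0,0],
  ],
  turn=[0,0,0],
  jaw=[0.5,0.5,0.5],
)

```text
time: 15.92
tcp_pos: [0.4229, 0.3533, -0.0369]
tcp_rot: [[-1.0, 0.001, -0.0], [0.001, 1.0, -0.0], [0.0, -0.0, -1.0]]
contact_force: [-0.9, -0.3, -0.2]
gripper_width: 0.751
grip_force: 0.0
```

Request:
drive_tool(
  linear=[
    [0,0,0.04],
    [0,0,0.04],
    [0,0,0],
    [0,0,0],
  ],
  turn=[0,0,0,0],
  jaw=[0.5,0.5,0.5,0.5],
)

```text
time: 16.42
tcp_pos: [0.423, 0.3533, -0.0409]
tcp_rot: [[-1.0, 0.001, 0.0], [0.001, 1.0, 0.0], [-0.0, 0.0, -1.0]]
contact_force: [-0.6, 0.4, 1.0]
gripper_width: 0.754
grip_force: 0.0
```

Request:
drive_tool(
  linear=[
    [0,0,0.04],
    [0,0,0.04],
    [0,0,0],
    [0,0,0],
  ],
  turn=[0,0,0,0],
  jaw=[0.5,0.5,0.5,0.5],
)

```text
time: 16.92
tcp_pos: [0.423, 0.3532, -0.045]
tcp_rot: [[-1.0, 0.001, -0.0], [0.001, 1.0, -0.0], [0.0, -0.0, -1.0]]
contact_force: [-0.3, 0.7, -0.3]
gripper_width: 0.747
grip_force: 0.0
```

Request:
drive_tool(
  linear=[
    [0,0,0],
    [0,0,0],
    [0,0,0],
    [0,0,0],
  ],
  turn=[0,0,0,0],
  jaw=[-1,-1,-1,-1],
  squeeze=40,
)

```text
time: 17.42
tcp_pos: [0.4252, 0.3556, -0.0421]
tcp_rot: [[-1.0, 0.001, 0.004], [0.001, 1.0, 0.004], [-0.004, 0.004, -1.0]]
contact_force: [-2.2, -0.2, 22.8]
gripper_width: 0.588
grip_force: 49.7
```

Request:
drive_tool(
  linear=[
    [0,0,-0.3],
    [0,0,-0.6],
    [-0.2,-0.74,-0.6],
    [-0.2,-0.74,0],
    [-0.2,-0.74,0],
    [-0.23,-0.74,0],
    [0,0,0],
    [0,0,0],
  ],
  turn=[0,0,0,0,0,0,0,0],
  jaw=[-1,-1,-1,-1,-1,-1,-1,-1],
)

```text
time: 18.42
tcp_pos: [0.4642, 0.2058, 0.0303]
tcp_rot: [[-1.0, 0.001, -0.0], [0.001, 1.0, 0.001], [0.0, 0.001, -1.0]]
contact_force: [0.0, 0.4, 0.2]
gripper_width: 0.585
grip_force: 41.8
```

Request:
drive_tool(
  linear=[
    [0,0,0.4],
    [0,0,0.4],
    [0,0,0.14],
    [0,0,0],
    [0,0,0],
  ],
  turn=[0,0,0,0,0],
  jaw=[-1,-1,-1,-1,-1],
)

```text
time: 19.05
tcp_pos: [0.4645, 0.2059, -0.0166]
tcp_rot: [[-1.0, 0.0, 0.0], [0.0, 1.0, 0.0], [-0.0, 0.0, -1.0]]
contact_force: [-0.6, 0.0, 0.4]
gripper_width: 0.585
grip_force: 41.9
```

Request:
drive_tool(
  linear=[
    [0,0,0.02],
    [0,0,0.02],
    [0,0,0],
  ],
  turn=[0,0,0],
  jaw=[-1,-1,-1],
)

```text
time: 19.42
tcp_pos: [0.4646, 0.2056, -0.018]
tcp_rot: [[-1.0, 0.001, 0.0], [0.001, 1.0, 0.001], [-0.0, 0.001, -1.0]]
contact_force: [-2.4, -0.0, 10.4]
gripper_width: 0.586
grip_force: 47.4
```

Request:
drive_tool(
  linear=[
    [0,0,-0.02],
    [0,0,0],
    [0,0,-0.2],
    [0,0,-0.7],
    [0,0,-0.7],
    [-0.5,0.84,0],
    [-0.5,0.84,0],
    [-0.5,0.84,0],
  ],
  turn=[0,0,0,0,0,0,0,0],
  jaw=[0.4,0.4,0.4,0.4,0.5,0.5,0.5,0.5],
)

```text
time: 20.42
tcp_pos: [0.5403, 0.3326, 0.0631]
tcp_rot: [[-1.0, 0.001, 0.001], [0.001, 1.0, 0.001], [-0.001, 0.001, -1.0]]
contact_force: [0.4, -0.4, 0.5]
gripper_width: 0.752
grip_force: 0.0
```

Request:
drive_tool(
  linear=[
    [-0.49,0.84,0],
    [0,0,0],
    [0,0,0],
  ],
  turn=[0,0,0],
  jaw=[0.5,0.5,0.5],
)

```text
time: 20.8
tcp_pos: [0.5638, 0.3724, 0.062]
tcp_rot: [[-1.0, 0.001, -0.0], [0.001, 1.0, -0.001], [0.0, -0.001, -1.0]]
contact_force: [-0.8, -0.3, 0.0]
gripper_width: 0.749
grip_force: 0.0
```

```bash
cat >> loc.py <<'E'
d=grab('wrist')
for u,v,a,c in blobs(d,*CORK,amin=1500):
    if a<6000: print('w',u,v,a,ray(d,u,v,.006)[:2])
E
python3 loc.py
```

```text
20.8 [0.5638 0.3724 0.062 ] 0.748697457799793
top 413.3 265.3 269.0 [ 0.4126 -0.36  ] [ 0.4113 -0.3507]
top 193.8 242.7 266.5 [0.466  0.2121] [0.4633 0.2071]
top 101.5 225.5 280.0 [0.5085 0.4534] [0.5048 0.4424]
top 439.9 223.5 252.0 [ 0.5238 -0.4377] [ 0.5197 -0.4266]
top 134.2 206.2 228.5 [0.5609 0.373 ] [0.5558 0.364 ]
top 411.4 204.9 243.5 [ 0.5735 -0.364 ] [ 0.5681 -0.3546]
scene 392.3 322.5 232.5 [0.5092 0.4528] [0.5189 0.455 ]
scene 357.8 312.9 215.0 [0.5646 0.3733] [0.5731 0.3771]
scene 344.6 247.9 168.0 [0.4539 0.2   ] [0.4648 0.2076]
scene 210.7 156.2 104.0 [ 0.5738 -0.3631] [ 0.5821 -0.3432]
scene 211.0 137.5 93.0 [ 0.5246 -0.436 ] [ 0.534  -0.4145]
scene 248.1 135.4 93.0 [ 0.4136 -0.3588] [ 0.4254 -0.339 ]
w 279.9 208.8 3710.0 [0.5642 0.3716]
w 396.9 131.0 4558.5 [0.5091 0.4513]
w 15.7 61.3 2594.0 [0.4643 0.2015]
```

Coaster 1 sits at (0.464, 0.206) on the plate, as planned. Picking the second.

Request:
drive_tool(
  linear=[
    [0,0,0.8],
    [0,0,0.8],
    [0,0,0.45],
    [0,0,0],
    [0,0,0],
    [0,0,0],
    [0,0,0],
    [0,0,0],
  ],
  turn=[0,0,0,0,0,0,0,0],
  jaw=[0.5,0.5,0.5,0.5,-1,-1,-1,-1],
)

```text
time: 21.95
tcp_pos: [0.5651, 0.3738, -0.0388]
tcp_rot: [[-1.0, 0.001, 0.002], [0.001, 1.0, 0.002], [-0.002, 0.002, -1.0]]
contact_force: [-0.1, -0.7, 7.1]
gripper_width: 0.576
grip_force: 42.1
```

Request:
drive_tool(
  linear=[
    [0,0,-0.3],
    [0,0,-0.6],
    [-0.12,-0.84,-0.55],
    [-0.12,-0.84,0],
    [-0.12,-0.84,0],
    [-0.13,-0.83,0],
    [0,0,0],
    [0,0,0],
  ],
  turn=[0,0,0,0,0,0,0,0],
  jaw=[-1,-1,-1,-1,-1,-1,-1,-1],
)

```text
time: 22.95
tcp_pos: [0.5885, 0.2064, 0.0328]
tcp_rot: [[-1.0, 0.001, 0.0], [0.001, 1.0, 0.001], [-0.0, 0.001, -1.0]]
contact_force: [0.1, -0.7, 0.0]
gripper_width: 0.575
grip_force: 41.5
```

Request:
drive_tool(
  linear=[
    [0,0,0.4],
    [0,0,0.4],
    [0,0,0.1],
    [0,0,0],
    [0,0,0],
  ],
  turn=[0,0,0,0,0],
  jaw=[-1,-1,-1,-1,-1],
)

```text
time: 23.58
tcp_pos: [0.5882, 0.2057, -0.0135]
tcp_rot: [[-1.0, 0.001, -0.001], [0.001, 1.0, -0.0], [0.001, -0.0, -1.0]]
contact_force: [0.9, 0.1, 0.2]
gripper_width: 0.581
grip_force: 41.5
```

Request:
drive_tool(
  linear=[
    [0,0,0.03],
    [0,0,0.02],
    [0,0,0],
  ],
  turn=[0,0,0],
  jaw=[-1,-1,-1],
)

```text
time: 23.95
tcp_pos: [0.5885, 0.2057, -0.0148]
tcp_rot: [[-1.0, 0.001, 0.0], [0.001, 1.0, 0.0], [-0.0, 0.0, -1.0]]
contact_force: [-2.1, -0.9, 5.7]
gripper_width: 0.58
grip_force: 42.1
```

Request:
drive_tool(
  linear=[
    [0,0,-0.02],
    [0,0,0],
    [0,0,-0.2],
    [0,0,-0.7],
    [0,0,-0.65],
    [0.32,0.99,0],
    [0.32,0.99,0],
    [0.32,0.99,0],
  ],
  turn=[0,0,0,0,0,0,0,0],
  jaw=[0.4,0.4,0.4,0.4,0.5,0.5,0.5,0.5],
)

```text
time: 24.95
tcp_pos: [0.5402, 0.3557, 0.064]
tcp_rot: [[-1.0, 0.001, 0.001], [0.001, 1.0, 0.001], [-0.001, 0.001, -1.0]]
contact_force: [0.9, 1.0, -0.1]
gripper_width: 0.755
grip_force: 0.0
```

Request:
drive_tool(
  linear=[
    [0.32,0.99,0],
    [0.32,0.99,0],
    [0,0,0],
    [0,0,0],
  ],
  turn=[0,0,0,0],
  jaw=[0.5,0.5,0.5,0.5],
)

```text
time: 25.45
tcp_pos: [0.5087, 0.4528, 0.0633]
tcp_rot: [[-1.0, 0.0, 0.0], [0.0, 1.0, -0.001], [-0.0, -0.001, -1.0]]
contact_force: [0.3, -1.0, 0.3]
gripper_width: 0.748
grip_force: 0.0
```

```bash
python3 loc.py
```

```text
25.45 [0.5087 0.4528 0.0633] 0.7475462640137979
top 413.3 265.3 269.0 [ 0.4126 -0.36  ] [ 0.4113 -0.3507]
top 193.9 242.6 274.0 [0.4663 0.2119] [0.4636 0.2068]
top 102.2 226.1 246.5 [0.507  0.4515] [0.5033 0.4405]
top 439.9 223.5 252.0 [ 0.5238 -0.4377] [ 0.5197 -0.4266]
top 411.3 204.9 243.5 [ 0.5735 -0.3637] [ 0.5681 -0.3544]
top 196.1 195.1 256.5 [0.593  0.2122] [0.5871 0.2072]
scene 392.4 322.6 229.5 [0.5092 0.4532] [0.5189 0.4553]
scene 313.3 271.8 177.5 [0.5803 0.2   ] [0.5885 0.2077]
scene 305.8 275.1 57.0 [0.6045 0.1942] [0.6121 0.2019]
scene 344.6 247.9 169.0 [0.4539 0.2   ] [0.4648 0.2076]
scene 210.7 156.2 105.0 [ 0.5738 -0.3631] [ 0.5821 -0.3432]
scene 211.0 137.5 93.0 [ 0.5246 -0.436 ] [ 0.534  -0.4145]
scene 248.1 135.4 92.0 [ 0.4136 -0.3588] [ 0.4254 -0.339 ]
w 279.9 207.0 3702.5 [0.509  0.4514]
```

Request:
drive_tool(
  linear=[
    [0,0,0.8],
    [0,0,0.8],
    [0,0,0.46],
    [0,0,0],
    [0,0,0],
    [0,0,0],
    [0,0,0],
    [0,0,0],
  ],
  turn=[0,0,0,0,0,0,0,0],
  jaw=[0.5,0.5,0.5,0.5,-1,-1,-1,-1],
)

```text
time: 26.6
tcp_pos: [0.5095, 0.454, -0.0383]
tcp_rot: [[-1.0, 0.001, 0.002], [0.001, 1.0, 0.002], [-0.002, 0.002, -1.0]]
contact_force: [-0.8, -0.4, 5.7]
gripper_width: 0.577
grip_force: 42.1
```

Request:
drive_tool(
  linear=[
    [0,0,-0.3],
    [0,0,-0.6],
    [-0.07,-0.95,-0.55],
    [-0.07,-0.99,0],
    [-0.07,-0.99,0],
    [-0.07,-0.99,0],
    [-0.08,-0.99,0],
    [0,-0.04,0],
  ],
  turn=[0,0,0,0,0,0,0,0],
  jaw=[-1,-1,-1,-1,-1,-1,-1,-1],
)

```text
time: 27.6
tcp_pos: [0.5273, 0.2007, 0.0338]
tcp_rot: [[-1.0, 0.007, 0.001], [0.007, 1.0, -0.001], [-0.001, -0.001, -1.0]]
contact_force: [0.6, 1.4, -0.8]
gripper_width: 0.577
grip_force: 41.5
```

Request:
drive_tool(
  linear=[
    [0,0,0],
    [0,0,0.4],
    [0,0,0.4],
    [0,0,0.1],
    [0,0,0],
    [0,0,0],
  ],
  turn=[0,0,0,0,0,0],
  jaw=[-1,-1,-1,-1,-1,-1],
)

```text
time: 28.35
tcp_pos: [0.5268, 0.2064, -0.0117]
tcp_rot: [[-1.0, 0.0, 0.001], [0.0, 1.0, 0.001], [-0.001, 0.001, -1.0]]
contact_force: [0.9, -0.1, 0.0]
gripper_width: 0.577
grip_force: 41.5
```

Request:
drive_tool(
  linear=[
    [0,0,0.03],
    [0,0,0.02],
    [0,0,0],
  ],
  turn=[0,0,0],
  jaw=[-1,-1,-1],
)

```text
time: 28.72
tcp_pos: [0.5266, 0.2059, -0.0144]
tcp_rot: [[-1.0, 0.001, 0.0], [0.001, 1.0, 0.001], [-0.0, 0.001, -1.0]]
contact_force: [-1.3, -0.1, 4.6]
gripper_width: 0.579
grip_force: 42.0
```

Request:
drive_tool(
  linear=[
    [0,0,-0.02],
    [0,0,0],
    [0,0,-0.2],
    [0,0,-0.7],
    [0,0,-0.65],
    [0.19,-0.94,0],
    [0.19,-0.94,0],
    [0.19,-0.94,0],
  ],
  turn=[0,0,0,0,0,0,0,0],
  jaw=[0.4,0.4,0.4,0.4,0.5,0.5,0.5,0.5],
)

```text
time: 29.72
tcp_pos: [0.4977, 0.0635, 0.0644]
tcp_rot: [[-1.0, 0.001, 0.001], [0.001, 1.0, 0.0], [-0.001, 0.0, -1.0]]
contact_force: [0.8, -0.1, 0.2]
gripper_width: 0.754
grip_force: 0.0
```

Request:
drive_tool(
  linear=[
    [0.19,-0.94,0],
    [0.19,-0.94,0],
    [0.19,-0.94,0],
    [0.19,-0.94,0],
    [0.19,-0.94,0],
    [0.19,-0.94,0],
    [0.19,-0.94,0],
    [0.19,-0.94,0],
  ],
  turn=[0,0,0,0,0,0,0,0],
  jaw=[0.5,0.5,0.5,0.5,0.5,0.5,0.5,0.5],
)

```text
time: 30.72
tcp_pos: [0.4213, -0.3128, 0.0643]
tcp_rot: [[-1.0, 0.001, 0.001], [0.001, 1.0, -0.0], [-0.001, -0.0, -1.0]]
contact_force: [1.0, -0.7, 0.8]
gripper_width: 0.749
grip_force: 0.0
```

Request:
drive_tool(
  linear=[
    [0.19,-0.94,0],
    [0,-0.02,0],
    [0,0,0],
  ],
  turn=[0,0,0],
  jaw=[0.5,0.5,0.5],
)

```text
time: 31.1
tcp_pos: [0.4119, -0.3588, 0.0638]
tcp_rot: [[-1.0, 0.001, 0.0], [0.001, 1.0, 0.001], [-0.0, 0.001, -1.0]]
contact_force: [0.2, -0.1, 0.1]
gripper_width: 0.751
grip_force: 0.0
```

```bash
python3 loc.py
```

```text
31.1 [ 0.4119 -0.3588  0.0638] 0.7506967983291678
top 412.1 268.6 128.5 [ 0.4041 -0.3563] [ 0.4029 -0.3472]
top 193.9 242.6 272.5 [0.4663 0.2119] [0.4636 0.2068]
top 439.9 223.6 250.0 [ 0.5235 -0.4377] [ 0.5194 -0.4266]
top 195.0 218.6 265.0 [0.5296 0.2121] [0.5253 0.207 ]
top 411.3 204.9 246.5 [ 0.5735 -0.3637] [ 0.5681 -0.3544]
top 196.1 195.1 256.0 [0.593  0.2122] [0.5871 0.2072]
scene 313.3 271.8 177.5 [0.5803 0.2   ] [0.5885 0.2077]
scene 329.1 259.7 176.0 [0.5174 0.1999] [0.527  0.2076]
scene 344.4 248.0 166.0 [0.4546 0.1999] [0.4655 0.2075]
scene 210.7 156.1 106.5 [ 0.5736 -0.3635] [ 0.5819 -0.3436]
scene 211.1 137.5 94.0 [ 0.5243 -0.4358] [ 0.5337 -0.4143]
scene 248.1 135.3 94.5 [ 0.4133 -0.3592] [ 0.4251 -0.3394]
w 272.8 208.0 3673.5 [ 0.4127 -0.363 ]
```

Request:
drive_tool(
  linear=[
    [-0.02,-0.03,0.8],
    [0,0,0.8],
    [0,0,0.46],
    [0,0,0],
    [0,0,0],
    [0,0,0],
    [0,0,0],
    [0,0,0],
  ],
  turn=[0,0,0,0,0,0,0,0],
  jaw=[0.5,0.5,0.5,0.5,-1,-1,-1,-1],
)

```text
time: 32.25
tcp_pos: [0.4139, -0.3611, -0.0383]
tcp_rot: [[-1.0, 0.001, 0.002], [0.001, 1.0, -0.001], [-0.002, -0.001, -1.0]]
contact_force: [0.1, 1.6, 7.9]
gripper_width: 0.58
grip_force: 42.0
```

Request:
drive_tool(
  linear=[
    [0,0,-0.3],
    [0,0,-0.6],
    [-0.1,0.8,-0.55],
    [-0.1,0.92,0],
    [-0.1,0.92,0],
    [-0.1,0.92,0],
    [-0.1,0.92,0],
    [-0.1,0.92,0],
  ],
  turn=[0,0,0,0,0,0,0,0],
  jaw=[-1,-1,-1,-1,-1,-1,-1,-1],
)

```text
time: 33.25
tcp_pos: [0.4435, -0.0894, 0.034]
tcp_rot: [[-1.0, 0.001, 0.001], [0.001, 1.0, 0.0], [-0.001, 0.0, -1.0]]
contact_force: [0.5, 0.0, -0.4]
gripper_width: 0.577
grip_force: 41.5
```

Request:
drive_tool(
  linear=[
    [-0.1,0.92,0],
    [-0.1,0.92,0],
    [-0.1,0.92,0],
    [-0.13,0.92,0],
    [0,0.05,0],
    [0,0,0],
    [0,0,0],
  ],
  turn=[0,0,0,0,0,0,0],
  jaw=[-1,-1,-1,-1,-1,-1,-1],
)

```text
time: 34.12
tcp_pos: [0.4647, 0.0944, 0.0334]
tcp_rot: [[-1.0, 0.003, 0.0], [0.003, 1.0, -0.0], [-0.0, -0.0, -1.0]]
contact_force: [-0.3, -0.1, 0.3]
gripper_width: 0.578
grip_force: 41.5
```

Request:
drive_tool(
  linear=[
    [0,0,0.4],
    [0,0,0.4],
    [0,0,0.1],
    [0,0,0],
    [0,0,0],
  ],
  turn=[0,0,0,0,0],
  jaw=[-1,-1,-1,-1,-1],
)

```text
time: 34.75
tcp_pos: [0.4653, 0.0956, -0.0113]
tcp_rot: [[-1.0, 0.001, 0.001], [0.001, 1.0, 0.0], [-0.001, 0.0, -1.0]]
contact_force: [0.9, -0.1, -1.2]
gripper_width: 0.579
grip_force: 41.5
```

Request:
drive_tool(
  linear=[
    [0,0,0.03],
    [0,0,0.02],
    [0,0,0],
  ],
  turn=[0,0,0],
  jaw=[-1,-1,-1],
)

```text
time: 35.12
tcp_pos: [0.465, 0.0959, -0.0143]
tcp_rot: [[-1.0, 0.001, 0.0], [0.001, 1.0, 0.0], [-0.0, 0.0, -1.0]]
contact_force: [0.3, 1.4, 1.5]
gripper_width: 0.576
grip_force: 41.7
```

Request:
drive_tool(
  linear=[
    [0,0,0],
    [0,0,0],
    [0,0,-0.2],
    [0,0,-0.7],
    [0,0,-0.65],
    [-0.21,-0.92,0],
    [-0.22,-0.92,0],
    [-0.22,-0.92,0],
  ],
  turn=[0,0,0,0,0,0,0,0],
  jaw=[0.4,0.4,0.4,0.4,0.5,0.5,0.5,0.5],
)

```text
time: 36.12
tcp_pos: [0.4977, -0.0434, 0.064]
tcp_rot: [[-1.0, 0.0, 0.001], [0.0, 1.0, 0.0], [-0.001, 0.0, -1.0]]
contact_force: [0.4, -0.3, 0.3]
gripper_width: 0.751
grip_force: 0.0
```

Request:
drive_tool(
  linear=[
    [-0.22,-0.92,0],
    [-0.22,-0.92,0],
    [-0.22,-0.92,0],
    [-0.22,-0.92,0],
    [-0.22,-0.92,0],
    [-0.22,-0.92,0],
    [-0.22,-0.92,0],
    [0,0,0],
  ],
  turn=[0,0,0,0,0,0,0,0],
  jaw=[0.5,0.5,0.5,0.5,0.5,0.5,0.5,0.5],
)

```text
time: 37.12
tcp_pos: [0.5727, -0.3694, 0.0637]
tcp_rot: [[-1.0, 0.006, -0.0], [0.006, 1.0, -0.003], [0.0, -0.003, -1.0]]
contact_force: [-1.0, 0.3, 0.3]
gripper_width: 0.748
grip_force: 0.0
```

```bash
python3 loc.py
```

```text
37.125 [ 0.5727 -0.3694  0.0637] 0.748302786735038
top 237.1 243.0 266.5 [0.4663 0.0998] [0.4636 0.0976]
top 194.0 242.7 268.5 [0.466  0.2116] [0.4633 0.2066]
top 436.1 221.3 111.5 [ 0.5296 -0.4279] [ 0.5253 -0.417 ]
top 195.0 218.6 265.0 [0.5296 0.2121] [0.5253 0.207 ]
top 411.1 205.7 219.0 [ 0.5713 -0.363 ] [ 0.566  -0.3537]
top 196.1 195.1 255.0 [0.593  0.2122] [0.5871 0.2072]
scene 313.3 271.8 177.5 [0.5803 0.2   ] [0.5885 0.2077]
scene 329.1 259.7 176.0 [0.5174 0.1999] [0.527  0.2076]
scene 344.5 248.0 165.0 [0.4544 0.2001] [0.4653 0.2077]
scene 320.4 223.6 150.0 [0.4546 0.0884] [0.4655 0.0984]
scene 210.7 156.3 107.5 [ 0.5741 -0.3627] [ 0.5824 -0.3428]
w 277.1 208.8 3686.5 [ 0.574  -0.3665]
w 169.4 139.8 4407.5 [ 0.5242 -0.4403]
```

Request:
drive_tool(
  linear=[
    [0,0,0],
    [-0.01,-0.02,0.8],
    [0,0,0.8],
    [0,0,0.46],
    [0,0,0],
  ],
  turn=[0,0,0,0,0],
  jaw=[0.5,0.5,0.5,0.5,0.5],
)

```text
time: 37.9
tcp_pos: [0.5735, -0.364, -0.0414]
tcp_rot: [[-1.0, -0.0, -0.003], [-0.0, 1.0, 0.002], [0.003, 0.002, -1.0]]
contact_force: [0.1, 0.8, 0.8]
gripper_width: 0.75
grip_force: 0.0
```

Request:
drive_tool(
  linear=[
    [0,0,0],
    [0,0,0],
    [0,0,0],
    [0,0,0],
  ],
  turn=[0,0,0,0],
  jaw=[-1,-1,-1,-1],
)

```text
time: 38.4
tcp_pos: [0.5755, -0.3659, -0.0383]
tcp_rot: [[-1.0, 0.001, 0.002], [0.001, 1.0, -0.001], [-0.002, -0.001, -1.0]]
contact_force: [-0.6, 0.3, 6.6]
gripper_width: 0.578
grip_force: 42.1
```

Request:
drive_tool(
  linear=[
    [0,0,-0.3],
    [0,0,-0.6],
    [-0.03,0.8,-0.55],
    [-0.03,0.92,0],
    [-0.03,0.92,0],
    [-0.03,0.92,0],
    [-0.03,0.92,0],
    [-0.03,0.92,0],
  ],
  turn=[0,0,0,0,0,0,0,0],
  jaw=[-1,-1,-1,-1,-1,-1,-1,-1],
)

```text
time: 39.4
tcp_pos: [0.5838, -0.0939, 0.0336]
tcp_rot: [[-1.0, 0.001, 0.001], [0.001, 1.0, 0.0], [-0.001, 0.0, -1.0]]
contact_force: [0.4, -0.2, 0.6]
gripper_width: 0.578
grip_force: 41.5
```

Request:
drive_tool(
  linear=[
    [-0.03,0.92,0],
    [-0.03,0.92,0],
    [-0.03,0.92,0],
    [-0.03,0.92,0],
    [0,0.12,0],
    [0,0,0],
    [0,0,0],
  ],
  turn=[0,0,0,0,0,0,0],
  jaw=[-1,-1,-1,-1,-1,-1,-1],
)

```text
time: 40.28
tcp_pos: [0.59, 0.0927, 0.033]
tcp_rot: [[-1.0, 0.003, 0.0], [0.003, 1.0, -0.001], [-0.0, -0.001, -1.0]]
contact_force: [0.2, 0.5, -0.5]
gripper_width: 0.579
grip_force: 41.5
```

Request:
drive_tool(
  linear=[
    [0.02,0,0.4],
    [0,0,0.4],
    [0,0,0.1],
    [0,0,0],
    [0,0,0],
  ],
  turn=[0,0,0,0,0],
  jaw=[-1,-1,-1,-1,-1],
)

```text
time: 40.9
tcp_pos: [0.5893, 0.0945, -0.0119]
tcp_rot: [[-1.0, 0.001, 0.001], [0.001, 1.0, 0.0], [-0.001, 0.0, -1.0]]
contact_force: [-0.8, -0.4, 0.1]
gripper_width: 0.577
grip_force: 41.5
```

Request:
drive_tool(
  linear=[
    [0,0,0.03],
    [0,0,0.025],
    [0,0,0],
  ],
  turn=[0,0,0],
  jaw=[-1,-1,-1],
)

```text
time: 41.28
tcp_pos: [0.5892, 0.0949, -0.0143]
tcp_rot: [[-1.0, 0.001, 0.001], [0.001, 1.0, 0.001], [-0.001, 0.001, -1.0]]
contact_force: [-2.0, 0.1, 5.8]
gripper_width: 0.58
grip_force: 42.1
```

Request:
drive_tool(
  linear=[
    [0,0,-0.02],
    [0,0,0],
    [0,0,-0.2],
    [0,0,-0.7],
    [0,0,-0.65],
    [0.12,-0.97,0],
    [0.12,-0.97,0],
    [0.12,-0.97,0],
  ],
  turn=[0,0,0,0,0,0,0,0],
  jaw=[0.4,0.4,0.4,0.4,0.5,0.5,0.5,0.5],
)

```text
time: 42.28
tcp_pos: [0.5707, -0.0522, 0.0642]
tcp_rot: [[-1.0, 0.0, 0.001], [0.0, 1.0, 0.0], [-0.001, 0.0, -1.0]]
contact_force: [1.0, 0.0, 0.0]
gripper_width: 0.746
grip_force: 0.0
```

Request:
drive_tool(
  linear=[
    [0.12,-0.97,0],
    [0.12,-0.97,0],
    [0.12,-0.97,0],
    [0.12,-0.97,0],
    [0.12,-0.97,0],
    [0.12,-0.97,0],
    [0.12,-0.97,0],
    [0.1,-0.94,0],
  ],
  turn=[0,0,0,0,0,0,0,0],
  jaw=[0.5,0.5,0.5,0.5,0.5,0.5,0.5,0.5],
)

```text
time: 43.28
tcp_pos: [0.523, -0.439, 0.064]
tcp_rot: [[-1.0, 0.001, 0.0], [0.001, 1.0, -0.0], [-0.0, -0.0, -1.0]]
contact_force: [0.6, -0.5, 0.1]
gripper_width: 0.751
grip_force: 0.0
```

Request:
drive_tool(
  linear=[
    [0,0,0],
    [0,0,0],
    [0,0,0],
  ],
  turn=[0,0,0],
  jaw=[0.5,0.5,0.5],
)

```text
time: 43.65
tcp_pos: [0.5243, -0.4354, 0.0634]
tcp_rot: [[-1.0, -0.001, 0.0], [-0.001, 1.0, 0.001], [-0.0, 0.001, -1.0]]
contact_force: [0.8, -0.0, -0.9]
gripper_width: 0.75
grip_force: 0.0
```

```bash
python3 loc.py
```

```text
43.65 [ 0.5243 -0.4354  0.0634] 0.7498490691604762
top 237.1 243.0 266.5 [0.4663 0.0998] [0.4636 0.0976]
top 193.9 242.7 270.5 [0.466  0.2118] [0.4633 0.2068]
top 439.3 224.5 216.0 [ 0.5211 -0.4359] [ 0.517  -0.4248]
top 195.0 218.6 265.0 [0.5296 0.2121] [0.5253 0.207 ]
top 238.9 195.6 253.5 [0.5931 0.0986] [0.5873 0.0964]
top 196.2 195.1 256.5 [0.593  0.2119] [0.5871 0.2069]
scene 313.3 271.8 178.0 [0.5803 0.2   ] [0.5885 0.2077]
scene 329.1 259.8 177.0 [0.5177 0.2002] [0.5272 0.2078]
scene 344.5 247.9 164.5 [0.4541 0.1998] [0.465  0.2075]
scene 289.5 245.7 161.5 [0.5806 0.088 ] [0.5887 0.0981]
scene 320.4 223.6 150.0 [0.4546 0.0884] [0.4655 0.0984]
scene 211.0 137.5 95.0 [ 0.5246 -0.436 ] [ 0.534  -0.4145]
w 273.5 207.8 3680.0 [ 0.5242 -0.4405]
```

Request:
drive_tool(
  linear=[
    [0,-0.04,0.8],
    [0,0,0.8],
    [0,0,0.46],
    [0,0,0],
    [0,0,0],
    [0,0,0],
    [0,0,0],
    [0,0,0],
  ],
  turn=[0,0,0,0,0,0,0,0],
  jaw=[0.5,0.5,0.5,0.5,-1,-1,-1,-1],
)

```text
time: 44.8
tcp_pos: [0.5243, -0.44, -0.0381]
tcp_rot: [[-1.0, 0.001, 0.002], [0.001, 1.0, -0.001], [-0.002, -0.001, -1.0]]
contact_force: [-0.1, -0.1, 6.5]
gripper_width: 0.577
grip_force: 42.1
```

Request:
drive_tool(
  linear=[
    [0,0,-0.3],
    [0,0,-0.6],
    [-0.03,0.8,-0.55],
    [-0.04,0.97,0],
    [0,0.97,0],
    [0,0.97,0],
    [0,0.97,0],
    [0,0.97,0],
  ],
  turn=[0,0,0,0,0,0,0,0],
  jaw=[-1,-1,-1,-1,-1,-1,-1,-1],
)

```text
time: 45.8
tcp_pos: [0.5273, -0.1553, 0.0338]
tcp_rot: [[-1.0, 0.001, 0.001], [0.001, 1.0, 0.0], [-0.001, 0.0, -1.0]]
contact_force: [0.2, -0.0, -0.2]
gripper_width: 0.577
grip_force: 41.4
```

Request:
drive_tool(
  linear=[
    [0,0.97,0],
    [0,0.97,0],
    [0,0.97,0],
    [0,0.97,0],
    [0,0.97,0],
    [0,0.18,0],
    [0,0,0],
    [0,0,0],
  ],
  turn=[0,0,0,0,0,0,0,0],
  jaw=[-1,-1,-1,-1,-1,-1,-1,-1],
)

```text
time: 46.8
tcp_pos: [0.5275, 0.0928, 0.0332]
tcp_rot: [[-1.0, 0.003, 0.0], [0.003, 1.0, -0.001], [-0.0, -0.001, -1.0]]
contact_force: [0.1, 1.0, -0.4]
gripper_width: 0.582
grip_force: 41.5
```

Request:
drive_tool(
  linear=[
    [0,0.02,0.4],
    [0,0,0.4],
    [0,0,0.1],
    [0,0,0],
    [0,0,0],
  ],
  turn=[0,0,0,0,0],
  jaw=[-1,-1,-1,-1,-1],
)

```text
time: 47.42
tcp_pos: [0.5279, 0.0953, -0.0115]
tcp_rot: [[-1.0, 0.002, 0.001], [0.002, 1.0, 0.0], [-0.001, 0.0, -1.0]]
contact_force: [0.2, 1.3, 0.5]
gripper_width: 0.578
grip_force: 41.5
```

Request:
drive_tool(
  linear=[
    [0,0,0.03],
    [0,0,0.025],
    [0,0,0],
  ],
  turn=[0,0,0],
  jaw=[-1,-1,-1],
)

```text
time: 47.8
tcp_pos: [0.5276, 0.0959, -0.0142]
tcp_rot: [[-1.0, 0.001, 0.001], [0.001, 1.0, 0.001], [-0.001, 0.001, -1.0]]
contact_force: [-2.2, 0.2, 7.0]
gripper_width: 0.578
grip_force: 42.3
```

Request:
drive_tool(
  linear=[
    [0,0,-0.02],
    [0,0,0],
    [0,0,-0.2],
    [0,0,-0.7],
    [0,0,-0.8],
    [0,-0.9,-0.5],
    [0,-0.9,0],
    [0,-0.9,0],
  ],
  turn=[0,0,0,0,0,0,0,0],
  jaw=[0.4,0.4,0.4,0.4,0,-1,-1,-1],
)

```text
time: 48.8
tcp_pos: [0.5275, -0.0404, 0.0972]
tcp_rot: [[-1.0, 0.0, 0.002], [0.0, 1.0, 0.0], [-0.002, 0.0, -1.0]]
contact_force: [0.4, -0.6, -0.7]
gripper_width: 0.0
grip_force: 0.0
```

Request:
drive_tool(
  linear=[
    [0,-0.9,0],
    [0,-0.9,0],
    [0,0,0],
    [0,0,0],
  ],
  turn=[0,0,0,0],
  jaw=[-1,-1,-1,-1],
)

```text
time: 49.3
tcp_pos: [0.5271, -0.1289, 0.0964]
tcp_rot: [[-1.0, 0.001, 0.0], [0.001, 1.0, 0.001], [-0.0, 0.001, -1.0]]
contact_force: [0.5, 1.0, -0.5]
gripper_width: 0.006
grip_force: 0.0
```

```bash
python3 - <<'E'
from loc import *
t=grab('top');e=grab('scene')
cv2.imwrite('pics/f1.png',np.hstack([cv2.resize(t['img'][135:270,170:290],(400,450),interpolation=2),cv2.resize(e['img'][170:305,245:365],(400,450),interpolation=2)])[:,:,::-1])
for n,d,(x0,y0,x1,y1) in(('t',t,(242,142,272,170)),('s',e,(240,245,266,275))):
    g=cv2.cvtColor(d['img'],cv2.COLOR_RGB2GRAY)[y0:y1,x0:x1]; print(n,g[::2,::2])
E
```

```text
49.3 [ 0.5271 -0.1289  0.0964] 0.0061785354734124505
top 237.1 243.0 265.5 [0.4663 0.0998] [0.4636 0.0976]
top 194.0 242.7 268.5 [0.466  0.2116] [0.4633 0.2066]
top 195.1 218.7 264.0 [0.5293 0.2118] [0.525  0.2068]
top 237.9 218.3 261.5 [0.5317 0.0996] [0.5273 0.0973]
top 196.1 195.1 255.0 [0.593  0.2122] [0.5871 0.2072]
top 249.9 184.7 264.0 [0.6235 0.07  ] [0.6169 0.0685]
scene 313.3 271.8 178.0 [0.5803 0.2   ] [0.5885 0.2077]
scene 329.1 259.7 175.0 [0.5174 0.1999] [0.527  0.2076]
scene 344.5 248.0 165.0 [0.4544 0.2001] [0.4653 0.2077]
scene 278.8 250.7 207.5 [0.6168 0.0808] [0.6242 0.091 ]
scene 305.0 234.8 151.0 [0.5188 0.0887] [0.5283 0.0988]
scene 320.5 223.6 148.0 [0.4544 0.0886] [0.4653 0.0986]
w 514.4 264.9 4289.0 [0.5892 0.0767]
t [[135  61  44  48  48  45  47  49  46  46  48  85 138 136 135]
 [138  68  46  47  48  51  50  49  46  47  47  77 137 137 135]
 [136  91  49  49  50  50  48  50  48  47  47  47 138 139 135]
 [137 106  47  47  48  49  48  47  50  45  49  50 125 138 135]
 [134 126  48  48  47  48  88  97  83  51  45  49 120 135 136]
 [134 139  52  49  49  99 113 114
[... 662 characters left out ...]
43 141 133 141 140 142 144 139 144 142]
 [143 143 144 140  91  87 103  80  86 137 143 143 139]
 [142 139 137  83 103 121 123 121  81  73 144 143 139]
 [141 140  89  56 120 124 126 126 117  43 130 145 143]
 [140  90  35  44 119 126 128 127  99  41  99 141 143]
 [ 93  38  29  35  82 120 123 107  57  40  36  81 141]
 [ 34  35  24  31  40  45  56  45  41  30  37  56 137]
 [ 39  32  37  23  21  34  37  29  23  28  37 127 146]
 [ 33  34  32  30  25  18  23  21  34  37 120 144 145]
 [ 34  36  39  37  37  41  40  37  36 120 143 145 146]
 [ 37  40  35  39  38  44  41  34 120 143 146 146 145]
 [ 34  39  39  43  36  38  35 121 145 144 145 145 145]
 [ 34  32  32  35  40  39 123 142 144 144 145 146 144]]
```

View pics/f1.png

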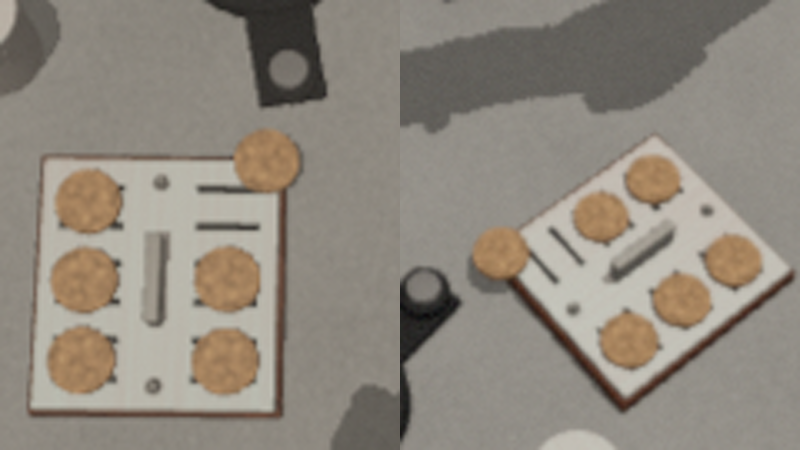

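The five other coasters lie flat. The sixth, at (267,160) in the left half and (500,252) in the right, was knocked to the plate's corner and hangs over. It needs mending, so I'll measure it properly.

```bash
python3 - <<'E'
from h import *
np.set_printoptions(precision=4,suppress=True)
t=grab('top');e=grab('scene')
P=[np.array(d['camera_matrix'])@np.c_[d['R'],d['t']] for d in(t,e)]
def tri(p,q):
    X=cv2.triangulatePoints(P[0],P[1],np.array(p,float),np.array(q,float))[:,0];return X[:3]/X[3]
print('coaster',tri((250.0,184.0),(275,245.8)),ray(t,250,184,.031)[:2],ray(e,275,245.8,.031)[:2])
print('ref placed',tri((237.9,218.3),(305,234.8)))
# button: bright disc centres
def disc(d,x0,y0,x1,y1,lo,hi):
    g=cv2.cvtColor(d['img'],cv2.COLOR_RGB2GRAY)[y0:y1,x0:x1]; m=cv2.inRange(g,lo,hi)
    n,l,st,c=cv2.connectedComponentsWithStats(m); k=1+np.argmax(st[1:,4]); return c[k]+[x0,y0],st[k]
a,s1=disc(t,247,147,265,164,80,125);b,s2=disc(e,245,250,260,262,78,130)
print('button',a,s1,b,s2,tri(a,b),ray(t,*a,.03)[:2],ray(e,*b,.03)[:2])
g=e['img'][225:265,255:295]; 
E
```

```text
coaster [0.6208 0.0684 0.0245] [0.6188 0.0683] [0.6229 0.0709]
ref placed [0.5276 0.0977 0.0288]
button [256.     155.3962] [  4   3  11  12 106] [251.581  254.5714] [  0   0  15  11 105] [0.6961 0.0532 0.0364] [0.6977 0.0542] [0.695  0.0498]
```

The sixth coaster is at about (0.620, 0.067), still flat at plate height. I'll go above it and check with the wrist camera.

Request:
drive_tool(
  linear=[
    [-0.46,0.9,0],
    [-0.46,0.98,0],
    [-0.47,0.98,0.2],
    [-0.47,0.98,0.2],
    [0,0.08,0],
    [0,0,0],
    [0,0,0],
  ],
  turn=[0,0,0,0,0,0,0],
  jaw=[0.5,0.5,0.5,0.5,0.5,0.5,0.5],
)

```text
time: 50.52
tcp_pos: [0.6201, 0.0648, 0.0765]
tcp_rot: [[-1.0, 0.003, 0.0], [0.003, 1.0, -0.001], [-0.0, -0.001, -1.0]]
contact_force: [0.3, -0.0, 0.2]
gripper_width: 0.748
grip_force: 0.0
```

```bash
python3 - <<'E'
from h import *
np.set_printoptions(precision=4,suppress=True)
d=grab('wrist','w9');print(readout.observe()['tcp_pos'])
for u,v,a,c in blobs(d,*CORK,amin=1500):
    if a<9000:
        print('w',u,v,a,ray(d,u,v,.031)[:2],ray(d,u,v,.024)[:2],cv2.fitEllipse(c))
E
```

```text
[0.6201 0.0648 0.0766]
w 292.1 215.7 4267.0 [0.6221 0.0732] [0.6244 0.0734] ((233.74925231933594, 247.62953186035156), (146.8306884765625, 192.39315795898438), 123.58623504638672)
w 488.7 166.2 4675.5 [0.5878 0.2042] [0.589  0.2085] ((488.6734619140625, 166.18234252929688), (71.83299255371094, 83.0102767944336), 59.28054428100586)
w 329.2 70.9 5612.0 [0.5279 0.0955] [0.5273 0.0964] ((329.2078857421875, 70.90168762207031), (81.42952728271484, 87.78453826904297), 18.218894958496094)
w 506.1 67.4 5937.5 [0.5263 0.2044] [0.5257 0.2087] ((506.0387268066406, 67.44352722167969), (79.2079086303711, 95.5175552368164), 44.69963836669922)
```

```bash
python3 - <<'E'
from h import *
np.set_printoptions(precision=4,suppress=True)
d=grab('wrist')
for lo in((10,90,120),(11,90,150)):
  for u,v,a,c in blobs(d,lo,(22,255,255),amin=1500):
    if a<9000:
        h=cv2.convexHull(c);(x,y),r=cv2.minEnclosingCircle(h)
        print(u,v,a,'bbox',cv2.boundingRect(c),'circ',x,y,r,ray(d,x,y,.031)[:2],cv2.contourArea(c)/cv2.contourArea(h))
E
```

```text
283.9 215.1 3479.0 bbox (248, 182, 73, 69) circ 284.0335693359375 215.75839233398438 36.346492767333984 [0.6223 0.0676] 0.907525759749576
490.2 166.5 4421.5 bbox (452, 129, 78, 76) circ 490.5 167.0 41.439815521240234 [0.5885 0.2056] 0.9845246047650857
329.1 70.7 5584.0 bbox (288, 27, 83, 89) circ 330.0 71.0 44.38478088378906 [0.5281 0.0961] 0.9861368653421634
507.8 66.9 5625.5 bbox (466, 23, 85, 89) circ 507.2637023925781 66.68356323242188 47.10173797607422 [0.526  0.2052] 0.9857192920974243
490.5 166.5 4366.5 bbox (453, 129, 77, 76) circ 490.29827880859375 166.3613739013672 41.09996032714844 [0.588  0.2054] 0.9844436929320257
329.3 70.5 5515.0 bbox (289, 27, 82, 88) circ 330.3628845214844 70.75137329101562 44.01676940917969 [0.5279 0.0963] 0.9842941281456362
508.1 66.9 5563.0 bbox (466, 23, 85, 89) circ 507.5 66.5 46.82423782348633 [0.5259 0.2053] 0.9837312113174183
```

```bash
python3 - <<'E'
from h import *
d=grab('wrist');e=grab('scene')
cv2.imwrite('pics/z1.png',np.hstack([cv2.resize(d['img'][130:310,180:400],(440,360),interpolation=2),cv2.resize(e['img'][205:285,235:315],(360,360),interpolation=2)])[:,:,::-1])
E
```

```text
(no output)
```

View pics/z1.png

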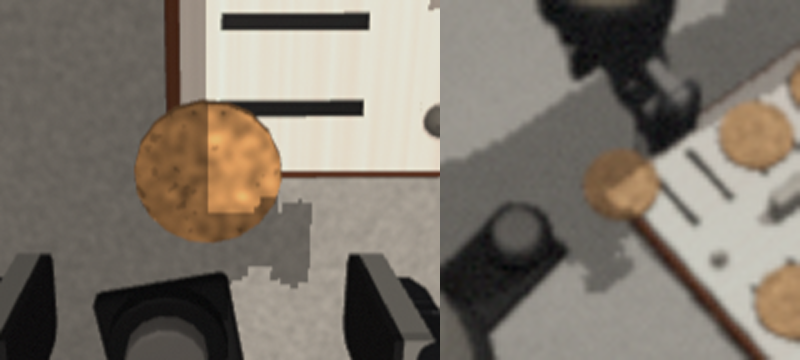

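The wrist half shows the coaster round and flat over the plate's corner, centre (208,170), with the fingers either side. The scene half agrees at (620,183). Re-gripping it just above plate height.

Request:
drive_tool(
  linear=[
    [-0.03,0,0.6],
    [0,0,0.6],
    [0,0,0.5],
    [0,0,0.08],
    [0,0,0],
    [0,0,0],
  ],
  turn=[0,0,0,0,0,0],
  jaw=[0.5,0.5,0.5,0.5,0.5,0.5],
)

```text
time: 51.48
tcp_pos: [0.6227, 0.0666, -0.0116]
tcp_rot: [[-1.0, 0.001, 0.002], [0.001, 1.0, 0.0], [-0.002, 0.0, -1.0]]
contact_force: [-0.1, -0.1, -0.1]
gripper_width: 0.751
grip_force: 0.0
```

Request:
drive_tool(
  linear=[
    [0,0,0],
    [0,0,0],
    [0,0,0],
    [0,0,0],
  ],
  turn=[0,0,0,0],
  jaw=[-1,-1,-1,-1],
)

```text
time: 51.98
tcp_pos: [0.6227, 0.0667, -0.0112]
tcp_rot: [[-1.0, 0.001, 0.002], [0.001, 1.0, 0.001], [-0.002, 0.001, -1.0]]
contact_force: [-2.3, 1.0, 7.4]
gripper_width: 0.564
grip_force: 39.8
```

Request:
drive_tool(
  linear=[
    [0,0,-0.3],
    [0,0,-0.6],
    [0,0,0],
    [0,0,0],
  ],
  turn=[0,0,0,0],
  jaw=[-1,-1,-1,-1],
  squeeze=50,
)

```text
time: 52.48
tcp_pos: [0.6217, 0.0669, 0.0324]
tcp_rot: [[-1.0, 0.0, 0.0], [0.0, 1.0, 0.0], [-0.0, 0.0, -1.0]]
contact_force: [0.3, 0.8, 0.1]
gripper_width: -0.003
grip_force: 0.0
```

```bash
python3 - <<'E'
from h import *
np.set_printoptions(precision=4,suppress=True)
d=grab('wrist');s=readout.observe();T=np.array(s['tcp_pos']);print(T,s['gripper_width'],s['grip_force'])
for u,v,a,c in blobs(d,(8,90,60),(22,255,255),amin=800):
    if a<9000:
        x,y,w,h=cv2.boundingRect(c); print(u,v,a,(x,y,w,h))
        if abs(u-280)<60: print('front edge', ray(d,x+w/2,y,T[2]+.0475)-T)
E
```

```text
[0.6213 0.0668 0.0318] -0.002236764834177535 0.0
147.6 218.9 4893.0 (106, 181, 84, 77)
524.0 178.8 5925.0 (481, 132, 79, 93)
337.9 58.9 8924.0 (287, 3, 103, 113)
front edge [-0.1061  0.0206  0.0475]
534.4 60.9 4898.0 (501, 0, 59, 112)
258.7 108.1 1809.5 (252, 0, 13, 236)
front edge [-0.1071 -0.0073  0.0475]
```

The coaster slipped out of the grip. Relocating it.

Request:
drive_tool(
  linear=[
    [0,0,-0.7],
    [0,-0.9,-0.4],
    [0,-0.9,0],
    [0,-0.9,0],
    [0,0,0],
    [0,0,0],
  ],
  turn=[0,0,0,0,0,0],
  jaw=[-0.5,0.5,0.5,0.5,0.5,0.5],
)

```text
time: 53.28
tcp_pos: [0.6213, -0.0677, 0.0863]
tcp_rot: [[-1.0, 0.001, -0.001], [0.001, 1.0, 0.001], [0.001, 0.001, -1.0]]
contact_force: [-0.7, -0.1, 0.4]
gripper_width: 0.754
grip_force: 0.0
```

```bash
cat > fin.py <<'E'
from h import *
np.set_printoptions(precision=4,suppress=True)
s=readout.observe();print(s['time'],np.array(s['tcp_pos']))
t=grab('top');e=grab('scene')
P=[np.array(d['camera_matrix'])@np.c_[d['R'],d['t']] for d in(t,e)]
B=[[b for b in blobs(d,(8,90,115),(22,255,255),amin=50) if b[2]<400 and .3<ray(d,b[0],b[1],.01)[0]<.8 and abs(ray(d,b[0],b[1],.01)[1])<.6] for d in(t,e)]
for b in B[0]:
    for c in B[1]:
        X=cv2.triangulatePoints(P[0],P[1],np.array(b[:2],float),np.array(c[:2],float))[:,0];X=X[:3]/X[3]
        if -.01<X[2]<.05 and np.linalg.norm(proj(t,X)-b[:2])<4: print(X,b[:3],c[:3],'ell',np.array(cv2.fitEllipse(b[3])[1]),np.array(cv2.fitEllipse(c[3])[1]))
print('top',[b[:3] for b in B[0]]);print('scene',[b[:3] for b in B[1]])
E
python3 fin.py
```

```text
53.275 [ 0.6213 -0.0677  0.0863]
[0.4638 0.2069 0.0285] (194.0, 242.7, 267.5) (344.5, 247.9, 164.0) ell [18.3241 18.7496] [13.7158 15.419 ]
[0.5259 0.2074 0.0285] (195.0, 218.6, 263.0) (329.2, 259.8, 176.0) ell [17.8414 18.9222] [14.1834 16.0176]
[0.5329 0.1071 0.0477] (232.6, 215.8, 70.0) (304.9, 234.7, 148.5) ell [ 6.8696 16.9711] [13.1254 14.5941]
[0.5877 0.2072 0.029 ] (196.2, 195.1, 254.0) (313.3, 271.8, 177.5) ell [17.5232 18.6241] [14.7798 15.4316]
top [(194.0, 242.7, 267.5), (195.0, 218.6, 263.0), (232.6, 215.8, 70.0), (196.2, 195.1, 254.0)]
scene [(313.3, 271.8, 177.5), (329.2, 259.8, 176.0), (344.5, 247.9, 164.0), (304.9, 234.7, 148.5), (259.0, 229.7, 154.0), (320.5, 223.6, 148.0)]
```

```bash
sed -i 's/(8,90,115)/(8,90,70)/' fin.py; python3 fin.py | grep -v '^\[0.\(46\|52\|58\)'; python3 - <<'E'
from h import *
e=grab('scene');print([ray(e,259,229.7,z) for z in(.006,.031)])
w=grab('wrist')
for b in blobs(w,(8,90,60),(22,255,255),amin=800):
    print(b[:3],cv2.boundingRect(b[3]),ray(w,b[0],b[1],.006)[:2])
E
```

```text
53.375 [ 0.6215 -0.0665  0.0864]
[0.5331 0.1079 0.0484] (232.1, 215.8, 57.5) (304.9, 234.8, 149.5) ell [ 5.9646 16.7833] [13.2894 14.5336]
top [(194.0, 242.6, 269.5), (232.1, 215.8, 57.5), (195.1, 218.7, 264.0), (196.2, 195.1, 254.0)]
scene [(313.3, 271.8, 177.5), (329.1, 259.8, 175.0), (312.0, 271.5, 57.0), (344.5, 248.0, 165.0), (304.9, 234.8, 149.5), (259.0, 229.7, 154.0), (320.4, 223.6, 150.0)]
[array([ 0.61976056, -0.01646519,  0.006     ]), array([ 0.62705559, -0.00411551,  0.031     ])]
(341.0, 197.2, 3144.5) (309, 166, 65, 63) [ 0.61993621 -0.01852672]
(525.5, 71.2, 4978.5) (486, 28, 74, 85) [0.52657346 0.10856253]
(457.0, 115.5, 2152.0) (432, 0, 128, 213) [0.55722624 0.06414868]
```

Both views put it at (0.620, −0.018), flat on the counter beside the tray. Picking it up again.

Request:
drive_tool(
  linear=[
    [0.02,0.97,0],
    [0,0,0.6],
    [0,0,0],
    [0,0,0],
  ],
  turn=[0,0,0,0],
  jaw=[0.5,0.5,0.5,0.5],
)

```text
time: 54.08
tcp_pos: [0.621, -0.0207, 0.0578]
tcp_rot: [[-1.0, 0.002, 0.001], [0.002, 1.0, -0.001], [-0.001, -0.001, -1.0]]
contact_force: [0.5, -0.3, 0.5]
gripper_width: 0.748
grip_force: 0.0
```

```bash
python3 - <<'E'
from h import *
print(np.array(readout.observe()['tcp_pos']))
w=grab('wrist');e=grab('scene')
for b in blobs(w,(8,90,60),(22,255,255),amin=800):
    print(b[:3],cv2.boundingRect(b[3]),ray(w,b[0],b[1],.006)[:2])
for b in blobs(e,*CORK): 
    if b[0]<280 and b[1]>150:print(b[:3],ray(e,b[0],b[1],.006))
E
```

```text
[ 0.62102583 -0.02070825  0.05783815]
(283.4, 208.5, 3866.0) (248, 174, 72, 70) [ 0.61979061 -0.0183201 ]
(483.6, 65.9, 7078.5) (436, 17, 96, 98) [0.52563396 0.10832422]
(408.2, 119.1, 2240.5) (384, 0, 176, 226) [0.5581892  0.06406525]
(259.1, 229.8, 154.5) [ 0.61973217 -0.01597641  0.006     ]
```

Request:
drive_tool(
  linear=[
    [0.02,0.02,0.8],
    [0,0,0.8],
    [0,0,0.34],
    [0,0,0],
    [0,0,0],
    [0,0,0],
    [0,0,0],
    [0,0,0],
  ],
  turn=[0,0,0,0,0,0,0,0],
  jaw=[0.5,0.5,0.5,0.5,-1,-1,-1,-1],
  squeeze=40,
)

```text
time: 55.18
tcp_pos: [0.6212, -0.0192, -0.038]
tcp_rot: [[-1.0, 0.001, 0.003], [0.001, 1.0, 0.0], [-0.003, 0.0, -1.0]]
contact_force: [-0.9, -0.6, 6.8]
gripper_width: 0.58
grip_force: 41.7
```

Request:
drive_tool(
  linear=[
    [0,0,-0.3],
    [0,0,-0.6],
    [0,0,-0.55],
    [0.21,0.76,0],
    [0.21,0.76,0],
    [0.21,0.76,0],
    [0,0,0],
    [0,0,0],
  ],
  turn=[0,0,0,0,0,0,0,0],
  jaw=[-1,-1,-1,-1,-1,-1,-1,-1],
)

```text
time: 56.18
tcp_pos: [0.5887, 0.0949, 0.0336]
tcp_rot: [[-1.0, 0.0, 0.001], [0.0, 1.0, -0.0], [-0.001, -0.0, -1.0]]
contact_force: [-0.2, -0.1, -0.0]
gripper_width: 0.577
grip_force: 41.4
```

Request:
drive_tool(
  linear=[
    [0,0,0.4],
    [0,0,0.4],
    [0,0,0.1],
    [0,0,0],
    [0,0,0],
  ],
  turn=[0,0,0,0,0],
  jaw=[-1,-1,-1,-1,-1],
)

```text
time: 56.8
tcp_pos: [0.5882, 0.0947, -0.0129]
tcp_rot: [[-1.0, 0.001, -0.001], [0.001, 1.0, -0.0], [0.001, -0.0, -1.0]]
contact_force: [-0.0, 0.6, -1.0]
gripper_width: 0.576
grip_force: 41.4
```

Request:
drive_tool(
  linear=[
    [0,0,0.03],
    [0,0,0.025],
    [0,0,0],
  ],
  turn=[0,0,0],
  jaw=[-1,-1,-1],
)

```text
time: 57.18
tcp_pos: [0.5885, 0.0951, -0.0141]
tcp_rot: [[-1.0, 0.001, 0.0], [0.001, 1.0, 0.001], [-0.0, 0.001, -1.0]]
contact_force: [-4.3, -0.1, 11.4]
gripper_width: 0.579
grip_force: 42.7
```

Request:
drive_tool(
  linear=[
    [0,0,-0.02],
    [0,0,0],
    [0,0,-0.2],
    [0,0,-0.7],
    [0,0,-0.8],
    [0,-0.9,-0.5],
    [0,-0.9,0],
    [0,-0.9,0],
  ],
  turn=[0,0,0,0,0,0,0,0],
  jaw=[0.4,0.4,0.4,0.4,0,-1,-1,-1],
)

```text
time: 58.18
tcp_pos: [0.5885, -0.041, 0.097]
tcp_rot: [[-1.0, 0.0, 0.002], [0.0, 1.0, 0.0], [-0.002, 0.0, -1.0]]
contact_force: [0.9, -0.1, -0.5]
gripper_width: 0.001
grip_force: 0.0
```

Request:
drive_tool(
  linear=[
    [0,-0.9,0],
    [0,-0.9,0],
    [0,0,0],
    [0,0,0],
  ],
  turn=[0,0,0,0],
  jaw=[-1,-1,-1,-1],
)

```text
time: 58.68
tcp_pos: [0.5882, -0.1293, 0.096]
tcp_rot: [[-1.0, 0.001, 0.0], [0.001, 1.0, 0.001], [-0.0, 0.001, -1.0]]
contact_force: [-0.4, 1.4, -0.3]
gripper_width: 0.001
grip_force: 0.0
```

```bash
python3 fin.py; python3 - <<'E'
from h import *
t=grab('top')
# kettle-plate check: plate outline at z=.024
g=t['img'].mean(2);m=np.zeros(g.shape,np.uint8);m[175:268,172:265]=(g[175:268,172:265]>105)*255
m=cv2.morphologyEx(m,cv2.MORPH_CLOSE,np.ones((5,5)));c=max(cv2.findContours(m,0,1)[0],key=cv2.contourArea)
print('plate',cv2.minAreaRect(np.array([ray(t,*p,.024)[:2] for p in c[:,0]],np.float32)))
E
```

```text
58.675 [ 0.5882 -0.1293  0.096 ]
[0.464  0.0977 0.0284] (237.1, 243.0, 266.5) (320.5, 223.6, 149.0) ell [18.4419 18.6072] [12.9057 14.9687]
[0.4638 0.207  0.0281] (194.0, 242.7, 268.5) (344.5, 248.0, 165.0) ell [18.3168 18.8354] [13.7339 15.4834]
[0.526  0.2071 0.0282] (195.1, 218.6, 263.0) (329.1, 259.8, 173.5) ell [17.7328 19.0299] [14.1417 15.8522]
[0.5275 0.0975 0.0284] (237.9, 218.4, 263.5) (304.9, 234.8, 149.5) ell [18.1354 18.6964] [13.2894 14.5336]
[0.5875 0.0968 0.0282] (238.8, 195.8, 251.0) (289.5, 245.6, 161.0) ell [17.5581 18.4047] [13.6598 15.1815]
[0.5877 0.2073 0.0293] (196.1, 195.1, 255.0) (313.3, 271.8, 178.0) ell [17.5597 18.6557] [14.8554 15.4343]
top [(237.1, 243.0, 266.5), (194.0, 242.7, 268.5), (195.1, 218.6, 263.0), (237.9, 218.4, 263.5), (238.8, 195.8, 251.0), (196.1, 195.1, 255.0)]
scene [(313.3, 271.8, 178.0), (329.1, 259.8, 173.5), (344.5, 248.0, 165.0), (289.5, 245.6, 161.0), (304.9, 234.8, 149.5), (320.5, 223.6, 149.0)]
plate ((0.5232308506965637, 0.15142667293548584), (0.24158431589603424, 0.2423124611377716), 0.8262218236923218)
```

All six coasters are on the plate at the same height and well inside its edge. Now the button at (0.696, 0.053), with the fingers shut.

Request:
drive_tool(
  linear=[
    [-0.54,0.9,0],
    [-0.54,0.91,0],
    [-0.54,0.91,0],
    [-0.54,0.91,0],
    [0,0,0.6],
    [0,0,0.6],
    [0,0,0.4],
    [0,0,0],
  ],
  turn=[0,0,0,0,0,0,0,0],
  jaw=[-1,-1,-1,-1,-1,-1,-1,-1],
)

```text
time: 59.82
tcp_pos: [0.695, 0.0522, 0.0142]
tcp_rot: [[-1.0, -0.0, -0.003], [-0.0, 1.0, -0.0], [0.003, -0.0, -1.0]]
contact_force: [-0.5, -1.1, 0.7]
gripper_width: 0.001
grip_force: 0.0
```

Request:
drive_tool(
  linear=[
    [0,0,0],
    [0,0,0.06],
    [0,0,0.06],
    [0,0,0.06],
    [0,0,0],
  ],
  turn=[0,0,0,0,0],
  jaw=[-1,-1,-1,-1,-1],
)

```text
time: 60.45
tcp_pos: [0.696, 0.0516, 0.0065]
tcp_rot: [[-1.0, 0.001, -0.001], [0.001, 1.0, 0.0], [0.001, 0.0, -1.0]]
contact_force: [0.0, -0.6, -0.7]
gripper_width: -0.001
grip_force: 0.0
```

Request:
drive_tool(
  linear=[
    [0,0,0.06],
    [0,0,0.06],
    [0,0,0],
  ],
  turn=[0,0,0],
  jaw=[-1,-1,-1],
)

```text
time: 60.82
tcp_pos: [0.696, 0.0516, 0.0004]
tcp_rot: [[-1.0, 0.001, -0.001], [0.001, 1.0, -0.0], [0.001, -0.0, -1.0]]
contact_force: [-0.4, 1.4, -0.6]
gripper_width: -0.003
grip_force: 0.0
```

Request:
drive_tool(
  linear=[
    [0,0,0.04],
    [0,0,0.04],
    [0,0,0],
  ],
  turn=[0,0,0],
  jaw=[-1,-1,-1],
)

```text
time: 61.2
tcp_pos: [0.6961, 0.0516, -0.0034]
tcp_rot: [[-1.0, 0.001, -0.0], [0.001, 1.0, -0.0], [0.0, -0.0, -1.0]]
contact_force: [0.2, 0.3, 0.5]
gripper_width: -0.001
grip_force: 0.0
```

Request:
drive_tool(
  linear=[
    [0,0,0.04],
    [0,0,0.04],
    [0,0,0],
  ],
  turn=[0,0,0],
  jaw=[-1,-1,-1],
)

```text
time: 61.58
tcp_pos: [0.6964, 0.0516, -0.007]
tcp_rot: [[-1.0, 0.001, 0.0], [0.001, 1.0, 0.0], [-0.0, 0.0, -1.0]]
contact_force: [-0.5, 0.4, 3.2]
gripper_width: -0.001
grip_force: 1.3
```

Request:
drive_tool(
  linear=[
    [0,0,0.04],
    [0,0,0.02],
    [0,0,0],
  ],
  turn=[0,0,0],
  jaw=[-1,-1,-1],
)

```text
time: 61.95
tcp_pos: [0.6965, 0.0516, -0.01]
tcp_rot: [[-1.0, 0.001, 0.0], [0.001, 1.0, 0.0], [-0.0, 0.0, -1.0]]
contact_force: [0.1, -0.2, 4.0]
gripper_width: -0.0
grip_force: 2.1
```

Spring force is rising. I'll press on until it bottoms out.

Request:
drive_tool(
  linear=[
    [0,0,0.03],
    [0,0,0.02],
    [0,0,0],
    [0,0,0],
  ],
  turn=[0,0,0,0],
  jaw=[-1,-1,-1,-1],
)

```text
time: 62.45
tcp_pos: [0.6965, 0.0516, -0.0111]
tcp_rot: [[-1.0, 0.001, 0.001], [0.001, 1.0, 0.001], [-0.001, 0.001, -1.0]]
contact_force: [-4.1, 0.1, 15.1]
gripper_width: -0.003
grip_force: 7.2
```

It has bottomed out at 15 N. Letting go and retreating.

Request:
drive_tool(
  linear=[
    [0,0,-0.3],
    [0,0,-0.8],
    [0,0,-0.9],
    [0.5,-0.8,0],
    [0.5,-0.9,0],
    [0,-0.9,0],
    [0,-0.9,0],
    [0,0,0],
  ],
  turn=[0,0,0,0,0,0,0,0],
  jaw=[-1,-1,-1,-1,-1,-1,-1,-1],
)

```text
time: 63.45
tcp_pos: [0.6449, -0.1292, 0.0877]
tcp_rot: [[-1.0, 0.008, -0.0], [0.008, 1.0, -0.003], [0.0, -0.003, -1.0]]
contact_force: [-0.9, 0.7, 0.4]
gripper_width: 0.003
grip_force: 0.0
```

```bash
python3 fin.py | grep ell
```

```text
[0.4682 0.1025 0.039 ] (234.5, 241.2, 160.0) (320.4, 223.6, 149.0) ell [11.5626 19.2414] [12.7911 15.0312]
[0.4638 0.207  0.0281] (194.0, 242.7, 266.5) (344.5, 248.0, 165.0) ell [18.2966 18.7013] [13.7339 15.4834]
[0.5257 0.207  0.0284] (195.1, 218.7, 264.0) (329.1, 259.7, 176.0) ell [17.8189 19.0101] [14.272  15.9525]
[0.5275 0.0975 0.0284] (237.9, 218.4, 261.5) (304.9, 234.8, 149.5) ell [17.9939 18.7129] [13.2894 14.5336]
[0.5874 0.0969 0.0282] (238.8, 195.8, 251.0) (289.6, 245.6, 160.0) ell [17.5577 18.4133] [13.6772 15.0644]
[0.5877 0.2072 0.029 ] (196.2, 195.1, 254.0) (313.3, 271.8, 177.5) ell [17.5232 18.6241] [14.7798 15.4316]
```

```bash
python3 -c "
from rig import hand_in
print(hand_in())"
```

```text
the job is handed in; nothing more can be done
None
```

I handed the job in at about 64 s: the drip plate is seated on both pins and all six coasters lie flat and side by side on it. One coaster was knocked to the plate's corner, dropped once and then re-laid before I pressed the kettle button down to its stop and let go. The caddy and gaiwan were not handled.

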